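# Register a bracket in a press fixture and hold its click lever at three clicks

## Robot

A 6-joint arm with a two-finger parallel gripper is mounted at the origin on the work surface. World frame = base frame: x ahead of the robot, y to its left, z up, the work surface at z = 0. Lengths are in mm, angles in rad, forces in N, time in s.
With the tool pointing down it reaches from about 275 to 1000 mm from the base axis. Payload 8.4 kg.
Tool frame: the origin (TCP) lies between the finger pads; the fingertips stand r.nose_length ahead of it and the grasp point (between the pads) lies 8 mm behind it (r.nose_length is the distance from the TCP to the fingertips, in mm); y points along the fingers, x is the direction in which the jaws open and shut, and the axes are right-handed (so a half turn about y gives the same grasp; the last joint's range is limited). The gripper opens to 85 mm and grips with 20 to 120 N. Pads are 22 mm wide; open, the fingers measure 114 mm over their backs; the gripper's body (76 mm by 85 mm) begins 54 mm behind the grasp point. The pads swing forward as they close: fully open they stand 13 mm farther back than shut.
Start: joints at [1.215, 0.353, 1.633, -0, 1.155, -0.002], TCP at [216.539, 586.292, 242.281] pointing down, gripper open.
Joint ranges: [-2.63, 2.63], [-0.92, 2.1], [0.06, 2.66], [-1.3, 4.44], [0, 2.69], [-3.02, 3.02]. Speed limits (rad/s): [2.22, 2.22, 2.79, 3.14, 3.14, 3.14].

## Interface

Orientations are given as [roll, pitch, yaw] about the fixed x, y, z axes, in that order (R = Rz(yaw) Ry(pitch) Rx(roll)).
In Python, from rig import r, cams, order gives the robot as it stands. The module is installed in compiled form; this text tells all that it offers.
- The arm moves only by the shell command python3 -m crank 'ROWS' [FORCE]. ROWS is JSON, a list of rows, each a list of 7 numbers: the turn, a rotation vector about the tool's x, y, z in degrees, then the shift along the tool's x, y, z in cm, then the opening, from -1 (shut) to 1 (fully open). A call has exactly 10 rows; each row shifts and turns the pose as measured when the row begins, along the tool's axes as they then stand; what a row does not reach is not made up. A row lasts 1/12 s, in which the tool goes at most 41.7 mm and 7.16 degrees, less where a joint would pass 70% of its speed; a pose out of reach is approached as far as the arm can. A call with a gripper value outside its range is refused whole. The fingers move at their own pace and stop on an object; FORCE is the grip in N (left out, the last holds). Time passes only in rows, so rows that do not move let the fingers close, or fill a call up. It gives the time, the measured TCP pose, the force and the opening at its end, in the units of the state.
- r.sense(): the state, without advancing time (a new reading comes with each control period).
- cams.grab_frame(name): name is "scene" or "side" or "wrist"; returns the picture (480x640x3 uint8, blue, green, red); there is no depth.
- cams.camera_info(name): a dict with "intrinsics" (3x3 intrinsics, pixels), "view" (4x4, takes a point from world to camera coordinates); the wrist camera has in their place "hand_eye" (4x4, takes a point from camera to tool coordinates, whose origin is the TCP and whose axes are the tool frame's). Camera axes: x right, y up, looking along -z (the intrinsics and any distortion apply to the point x, -y, -z); pixel columns grow to the right and rows downward; lengths in mm; the calibration is good to about 2 mm. The wrist camera is an equidistant fisheye: a pixel r from the principal point sees the ray r / f radians off the axis. A picture is of the moment at which its call begins: read the wrist's pose just before it. camera_info takes no time and is no camera call.
- order.sign_off(): hands the job in, once; it reports no verdict.
The state is a dict: "clock": time; "qpos": joint angles; "qvel": joint speeds; "joint_efforts": joint torques, N m; "eef_pos": TCP position; "tcp_rot": TCP orientation; "contact_force": force on the tool from outside, world axes, zero at the start; "wrist_torque": the same for the moment, N m; "opening": opening from 0.0 (shut) to 1.0 (fully open).
Only numpy, scipy, OpenCV 4.12 (cv2) and the standard library are available. Lean on these libraries where they do the work, as an engineer would, in place of code of your own. Each camera call takes 0.05 s, during which the arm holds its last target.

## Task

Slide the aluminium bracket on the press fixture until it sits flush against both yellow stops, then swing the lever by its blue handle exactly three clicks, until it has settled in the third notch (never a fourth), so that the rubber foot presses on the bracket's end. The lever springs back when let go, so finish while still holding its handle there with the fingers, the bracket still home against the stops; leave the screwdriver, spray can and blue bin alone.

Things in the scene. Friction and masses are not known exactly. Their poses are not given: they have to be found in the camera images.
- fixture: Dark steel base plate 240 x 400 x 12 mm, fixed on the table, place and yaw differ. Origin at the centre of its underside; at yaw 0 x points away from the robot, y left. Two yellow stop bars, 8 mm high above the plate: the long stop's face at fixture x = 50 mm (y from 20 to 145 mm), the end stop's face at fixture y = 150 mm (x from -30 to 55 mm).
- home (a point): Where bracket_center lies when the bracket is flush against both stops: fixture x = 25, y = 95 mm, 34.5 mm above the table. Its axes are the fixture's, and the bracket's when home. Lean gently on one stop, then the other: pushed hard by its web, the bracket wedges on the first stop and will not slide along it.
- bracket_center (a point): Centre of the loose aluminium T bracket (0.14 to 0.28 kg), 22.5 mm above its underside, with its axes. Flange 50 (x) x 110 (y) x 10 mm; upright web in its middle, 10 mm thick (x), 60 mm long (y), 10 to 45 mm above the underside: pinch it across from above, or push it. Starts 20 to 50 mm short of the long stop, 8 to 25 mm short of the end stop, turned up to 0.2 rad.
- bracket: The T bracket (see bracket_center); origin at the centre of its underside.
- lever_grip (a point): On the axis of the blue upright round handle at the lever's end, 22 mm across, 78 mm above the table; the handle runs from 52 to 102 mm above it, the 22 mm wide lever arm lies below that. Pinch it from above or push it from the side. It moves on a 130 mm circle about lever_pivot; the lever is advanced clockwise seen from above, the handle going to fixture +y on the robot's side.
- lever_pivot (a point): Point on the lever's upright pivot axis at the height of lever_grip, at fixture x = 15, y = -110 mm.
- press_lever: The lever with its disc; origin on the pivot axis, at the plate's top; its axes are the fixture's at rest, when the handle lies at angle pi + 0.55 rad about the pivot in the fixture frame. Advanced clockwise, up to 1.45 rad. A spring pushes it back everywhere: 4 N at the handle at rest, 7 N at 0.8 rad, plus up to 2 N when the foot presses. Nothing latches it.
- click_point (a point): Where the pawl of the green click block bites the disc's rim, 60 mm from the pivot axis, 46 mm up. The block's angle about the pivot differs each time, so the first click comes after 0.3 to 0.52 rad, the next each 0.18 rad (23 mm at the handle). Each click: the push at the handle jumps up some 5 N as a pin meets the pawl, falls steadily by 5 N or more over the crest, then jumps up again where the lever sits in the notch.
- notch3 (a point): Middle of the notch between the third and fourth brass pins on the lever disc's rim, 60 mm from the pivot axis, turning with the lever. It lies at click_point when three clicks have been made (lever 0.75 to 0.97 rad from rest); the third click's crest is 0.09 rad before.
- notch4 (a point): The same for the notch after the fourth click, 0.18 rad (10.8 mm along the rim) further on; it must not come to click_point.
- foot: Black rubber press foot, 32 mm wide, 14 mm high, on a rod; origin in the plane of its face, on the plate's top. The lever drives it along fixture +y, 55 mm per rad, from y = 0 (x = 25 mm). It meets the bracket at home (end at y = 40 mm) at 0.73 rad of the lever and then presses softly by a spring: 1.5 to 5 N at three clicks.
- driver: Screwdriver with red handle lying at the left: leave alone.
- spray: Green can, 52 mm across, 120 mm tall, standing at the left: leave alone.
- parts_bin: Blue open bin 110 x 150 x 50 mm at the right: leave alone.

How it is judged (in metres and radians):
On the way, in this order (a step that is already met when the one before it is completed fails the run):
1. the bracket is flush against both stops (x of bracket_center in the frame of fixture between 0.0225 and 0.028 m and y of bracket_center in the frame of fixture between 0.0925 and 0.098 m and z of bracket_center in the frame of fixture below 0.038 m and angle between the x axis of bracket_center and the x axis of fixture, either way round below 0.05 rad), for 0.2 s.
2. the lever stands at the third click, pushed by the fingers, the foot pressing on the bracket (horizontal distance between notch3 and click_point below 0.0035 m and contact force between the fingers and press_lever above 2 N and contact force between foot and bracket above 0.8 N), for 0.2 s.
At the end, for the whole second after the job is handed in: The bracket is within 2.5 mm of both stops, square to 0.05 rad, flat on the plate; the third notch is within 3.5 mm of the click point (about a third of a click at the lever); the fingers bear on the lever with over 2 N and hold it still; the foot presses on the bracket with over 0.8 N (all of step 1 and all of step 2 and angular speed of press_lever below 0.1 rad/s); the arm keeps its last pose, push and grip.
It fails at once if the lever reaches a fourth click (horizontal distance between notch4 and click_point below 0.0035 m).
It fails at once if the screwdriver is moved by over 20 mm (distance of driver from where it was at the start of the episode above 0.02 m).
It fails at once if the spray can is moved by over 20 mm (distance of spray from where it was at the start of the episode above 0.02 m).
It fails at once if the blue bin is moved by over 20 mm (distance of parts_bin from where it was at the start of the episode above 0.02 m).
It also fails if it takes over 67 s, if anything falls off the work surface, if the arm or the gripper's body presses on something with over 40 N, if the wrist force passes 120 N, or if a joint passes its speed limit or range.

## Working session

There is one attempt and no reset: what is moved stays moved. The work goes in short steps, Python scripts to look and compute and a shell command to move; the robot and the scene stay as the last step left them, time stands still between calls to the robot, and variables do not carry over. Pictures are saved under pics/ and viewed, and the job is handed in when it is done.

```bash
mkdir -p pics
python3 - <<'E'
from rig import r,cams,order
import cv2
print(r.sense()); print(r.nose_length)
for n in ["scene","side","wrist"]:
    s=r.sense()
    cv2.imwrite(f"pics/{n}0.png",cams.grab_frame(n)); print(n,cams.camera_info(n), s["clock"])
E
```

```text
{'clock': 0.0, 'qpos': array([ 1.21460793e+00,  3.53635081e-01,  1.63412872e+00,  1.00837328e-05,
        1.15521593e+00, -2.40995496e-03]), 'qvel': array([ 0.00011564, -0.00099682, -0.00140836,  0.00135011,  0.00017728,
       -0.00041914]), 'joint_efforts': array([ 8.75070582e-04, -6.05255055e+01, -3.42059577e+01,  1.97150016e-04,
        9.34003067e-03, -3.19505011e-05]), 'eef_pos': array([216.36969922, 585.85958987, 241.57215541]), 'tcp_rot': array([-1.57078376e+00,  1.38705479e-03,  1.21701381e+00]), 'contact_force': array([0.39898389, 0.21761615, 0.36206838]), 'wrist_torque': array([ 0.02616174, -0.00909895,  0.05100786]), 'opening': 0.998401962337161}
11.0
scene {'intrinsics': array([[612.41515629,   0.        , 322.62858219],
       [  0.        , 612.41515629, 238.19259446],
       [  0.        ,   0.        ,   1.        ]]), 'view': array([[ 7.19031549e-01,  6.94961768e-01,  4.66607708e-03,
        -3.93153366e+02],
       [-5.81847747e-01,  5.98301045e-01,  5.50898410e-01,
         2.64266591e+02],
       [ 3.80061615e-01, -3.98828284e-01,  8.34559266e-01,
        -1.6444
[... 465 characters left out ...]
.51751309e-01, -6.73119271e-01,  6.50523992e-01,
        -1.15265138e+03],
       [ 0.00000000e+00,  0.00000000e+00,  0.00000000e+00,
         1.00000000e+00]])} 0.05
wrist {'intrinsics': array([[371.64829954,   0.        , 310.82856897],
       [  0.        , 371.64829954, 241.28184891],
       [  0.        ,   0.        ,   1.        ]]), 'hand_eye': array([[ 9.99999880e-01, -4.00376206e-04,  2.83555717e-04,
        -1.60499438e+00],
       [ 3.91879353e-04,  3.04094751e-01, -9.52641711e-01,
        -1.32431612e+02],
       [ 2.95187269e-04,  9.52641707e-01,  3.04094871e-01,
         7.75847950e+01],
       [ 0.00000000e+00,  0.00000000e+00,  0.00000000e+00,
         1.00000000e+00]])} 0.1
```

View pics/scene0.png

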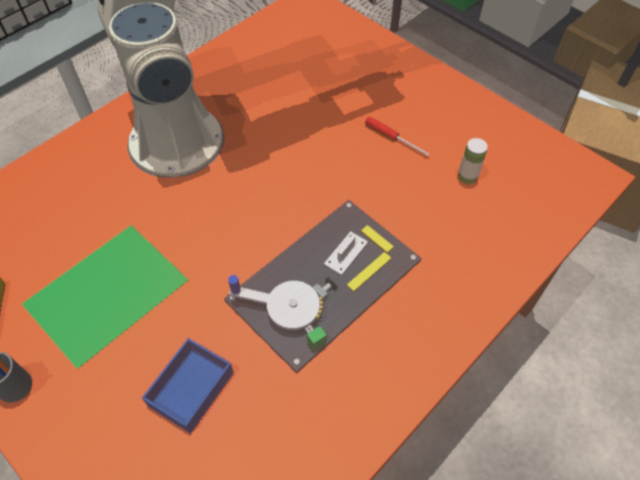

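View pics/side0.png

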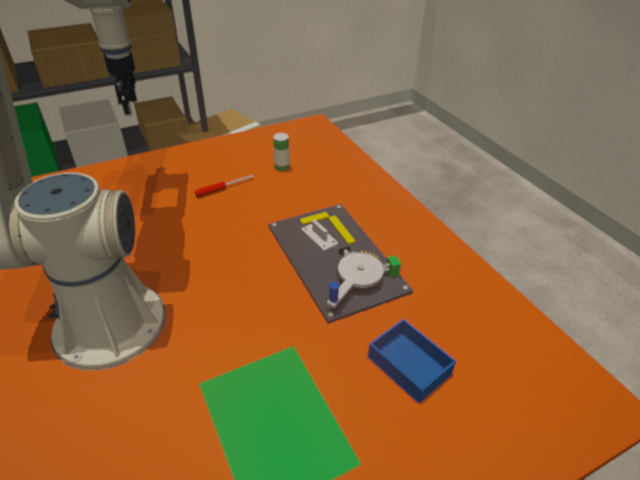

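View pics/wrist0.png

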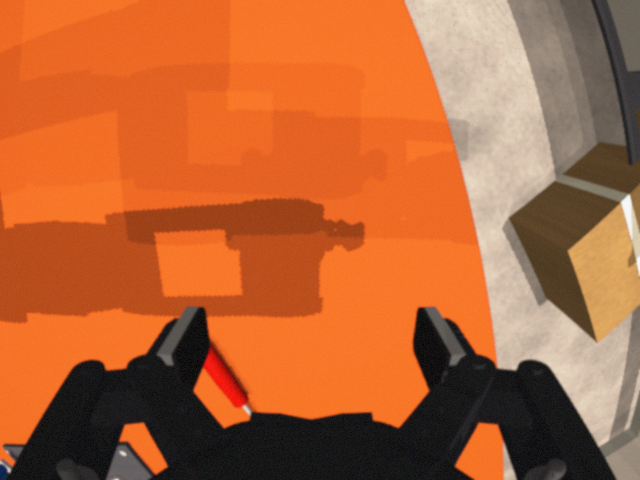

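Run:
```python
import cv2
a=cv2.imread("pics/scene0.png")[190:380,215:430]; cv2.imwrite("pics/sc1.png",cv2.resize(a,None,fx=3.15,fy=3.15,interpolation=cv2.INTER_CUBIC))
a=cv2.imread("pics/side0.png")[195:325,260:420]; cv2.imwrite("pics/sd1.png",cv2.resize(a,None,fx=4.5,fy=4.5,interpolation=cv2.INTER_CUBIC))
```

```text
(no output)
```

View pics/sc1.png

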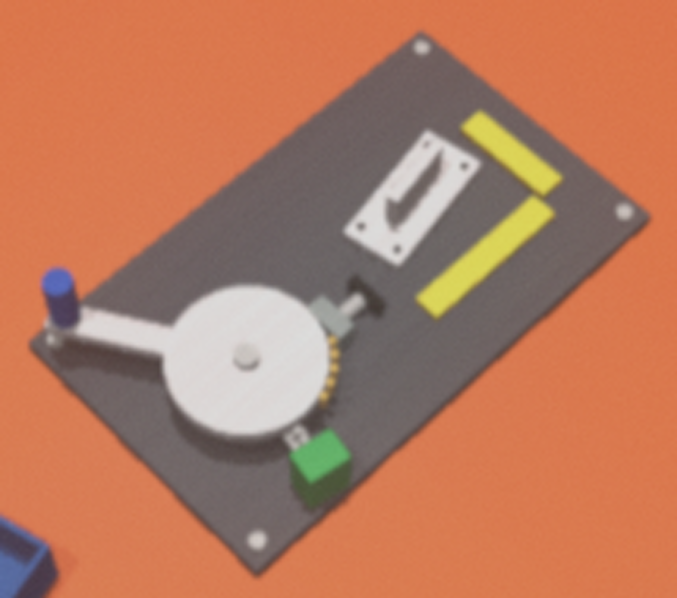

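View pics/sd1.png

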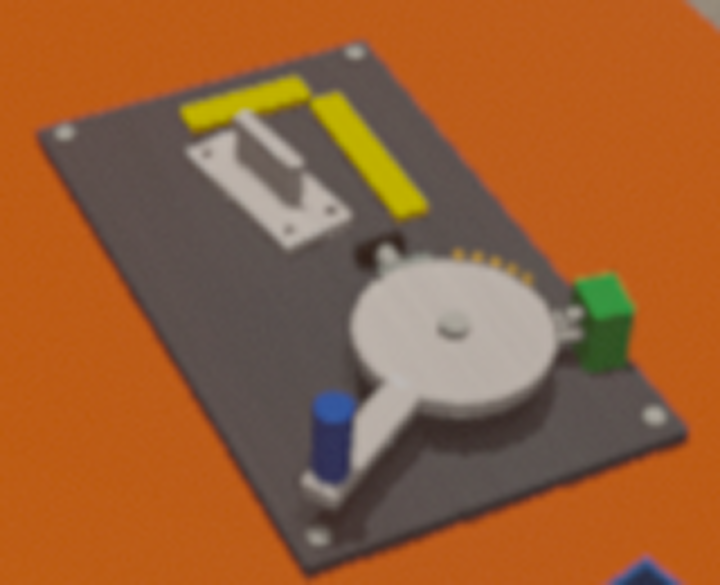

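```bash
cat > h.py <<'E'
import numpy as np, cv2
from scipy.optimize import least_squares
from scipy.spatial.transform import Rotation as R
from rig import r,cams,order
CI={n:cams.camera_info(n) for n in ["scene","side","wrist"]}
def proj(n,P):
    P=np.atleast_2d(P).astype(float)
    c=CI[n]; q=P@c["view"][:3,:3].T+c["view"][:3,3]
    K=c["intrinsics"]; return np.stack([K[0,2]+K[0,0]*q[:,0]/-q[:,2],K[1,2]+K[1,1]*(-q[:,1])/-q[:,2]],1)
def toolT(s):
    T=np.eye(4);T[:3,:3]=R.from_euler("xyz",s["tcp_rot"]).as_matrix();T[:3,3]=s["eef_pos"];return T
def wproj(P,s):
    P=np.atleast_2d(P).astype(float)
    T=np.linalg.inv(toolT(s)@CI["wrist"]["hand_eye"]); q=P@T[:3,:3].T+T[:3,3]
    d=np.stack([q[:,0],-q[:,1],-q[:,2]],1); rho=np.linalg.norm(d[:,:2],axis=1); th=np.arctan2(rho,d[:,2])
    K=CI["wrist"]["intrinsics"]; return K[:2,2]+K[0,0]*(th/rho)[:,None]*d[:,:2]
def wray(px,s):
    px=np.atleast_2d(px).astype(float);K=CI["wrist"]["intrinsics"];d=px-K[:2,2];rr=np.linalg.norm(d,axis=1);th=rr/K[0,0]
    v=np.stack([d[:,0]/rr*np.sin(th),-d[:,1]/rr*np.sin(th),-np.cos(th)],1)
    T=toolT(s)@CI["wrist"]["hand_eye"]; return T[:3,3],v@T[:3,:3].T
def wplane(px,z,s):
    o,d=wray(px,s); return o+d*((z-o[2])/d[:,2])[:,None]
def F(p,Q): # fixture->world
    Q=np.atleast_2d(Q).astype(float);c,s=np.cos(p[2]),np.sin(p[2])
    return np.stack([p[0]+c*Q[:,0]-s*Q[:,1],p[1]+s*Q[:,0]+c*Q[:,1],Q[:,2]],1)
def Finv(p,W):
    W=np.atleast_2d(W).astype(float);c,s=np.cos(p[2]),np.sin(p[2]);x=W[:,0]-p[0];y=W[:,1]-p[1]
    return np.stack([c*x+s*y,-s*x+c*y,W[:,2]],1)
E
python3 - <<'E'
from h import *
sc=lambda *a:(np.array(a)/3.15+[215,190]-0.34); sd=lambda *a:(np.array(a)/4.5+[260,195]-0.39)
cor=[(-120,200,12),(120,200,12),(-120,-200,12)]
Qs=cor+[(-30,150,20),(50,20,20),(50,145,20)]
ps=sc((420,32),(650,217),(30,345),(461,127),(416,298),(537,195))
Qd=cor+[(120,-200,12)]
pd=sd((40,133),(368,42),(310,570),(688,433))
f=lambda p:np.r_[(proj("scene",F(p,Qs))-ps).ravel(),(proj("side",F(p,Qd))-pd).ravel()]
b=least_squares(f,[600,0,0.]); print(b.x); print(b.fun.reshape(-1,2).round(1))
for n,Q,q in(("scene",Qs,ps),("side",Qd,pd)):
    print(n,least_squares(lambda p:(proj(n,F(p,Q))-q).ravel(),b.x).x)
p=b.x
hb=lambda u:(lambda c,s:[(u[0]+c*x-s*y,u[1]+s*x+c*y,22) for x,y in[(-25,55),(25,55),(25,-55),(-25,-55)]])(np.cos(u[2]),np.sin(u[2]))
ps2=sc((427,130),(481,162),(398,265),(345,231)); pd2=sd((187,152),(352,215),(289,250))
g=lambda u:np.r_[(proj("scene",F(p,hb(u)))-ps2).ravel(),(proj("side",F(p,np.array(hb(u))[[0,2,3]]))-pd2).ravel()]
c=least_squares(g,[0,70,0.]); print("bracket in fixture",c.x); print(c.fun.reshape(-1,2).round(1)); print("world",F(p,[*c.x[:2],0]), "home", F(p,[25,95,0]))
a=np.pi+.55
G=F(p,[15+130*np.cos(a),-110+130*np.sin(a),102]); print("handle top",G,proj("scene",G),sc((58,278)),proj("side",G),sd((333,403)))
E
```

```text
[ 5.87185943e+02 -3.49387184e+01 -2.95289677e-02]
[[ 0.5 -0.4]
 [ 1.  -0. ]
 [-1.1 -0.1]
 [-0.1  0.7]
 [-0.1  0.8]
 [-0.9  0.8]
 [-1.3 -0.7]
 [-1.  -0.7]
 [-0.6 -0.3]
 [ 1.  -0.8]]
scene [ 5.87121205e+02 -3.39892596e+01 -2.48400927e-02]
side [ 5.87476959e+02 -3.70249334e+01 -3.57836674e-02]
bracket in fixture [-11.40310991  79.91188292   0.18418635]
[[-0.1  0.3]
 [ 0.4  0.3]
 [ 0.5  0.7]
 [-0.7  0.6]
 [-1.  -0.1]
 [-0.2  0.1]
 [-0.7 -0.7]]
world [[578.14717677  45.27500017   0.        ]] home [[614.97988858  59.28174956   0.        ]]
handle top [[ 486.14563458 -209.98118524  102.        ]] [[232.93182529 279.96192228]] [[233.07269841 277.91396825]] [[334.27106721 285.12367492]] [[333.61       284.16555556]]
```

```bash
python3 -m crank '[[0,0,0,-2.3,0,-3.2,0.3],[0,0,0,-2.3,0,-3.2,0.3],[0,0,0,-2.3,0,-3.2,0.3],[0,0,0,-2.3,0,-3.2,0.3],[0,0,0,-2.3,0,-3.2,0.3],[0,0,0,-2.3,0,-3.2,0.3],[0,0,0,-2.3,0,-3.2,0.3],[0,0,0,-2.3,0,-3.2,0.3],[0,0,0,-2.3,0,-3.2,0.3],[0,0,0,-2.3,0,-3.2,0.3]]' 30
```

```text
clock: 0.98
eef_pos: [440.4, 251.8, 239.0]
tcp_rot: [-1.569, 0.0, 1.228]
contact_force: [1.0, 1.0, 0.5]
opening: 0.656
```

```bash
python3 -m crank '[[0,0,0,-2.3,0,-3.2,0.0],[0,0,0,-2.3,0,-3.2,0.0],[0,0,0,-2.3,0,-3.2,0.0],[0,0,0,-2.3,0,-3.2,0.0],[0,0,0,-2.3,0,-3.0,0.0],[0,0,0,-2.3,0,-3.0,0.0],[0,7,0,0,0,0,0.0],[0,7,0,0,0,0,0.0],[0,7,0,0,0,0,0.0],[0,7,0,0,0,0,0.0]]' 30
python3 -m crank '[[0,7,0,0,0,0,0.0],[0,7,0,0,0,0,0.0],[0,7,0,0,0,0,0.0],[0,7,0,0,0,0,0.0],[0,5,0,0,0,0,0.0],[0,0,0,0,0,0,0],[0,0,0,0,0,0,0],[0,0,0,0,0,0,0],[0,0,0,0,0,0,0],[0,0,0,0,0,0,0]]' 30
python3 - <<'E'
from h import *
s=r.sense(); im=cams.grab_frame("wrist"); cv2.imwrite("pics/w1.png",im); print(s["clock"],s["eef_pos"],s["tcp_rot"],s["opening"])
E
```

```text
clock: 1.82
eef_pos: [579.5, 37.3, 237.2]
tcp_rot: [-1.571, 0.002, 0.728]
contact_force: [-0.0, 0.1, 0.2]
opening: 0.503
clock: 2.65
eef_pos: [578.1, 36.3, 234.8]
tcp_rot: [-1.572, 0.006, 0.141]
contact_force: [0.6, 0.2, -0.7]
opening: 0.5
2.65 [578.14293214  36.25700895 234.81619996] [-1.57178155  0.00649123  0.14067702] 0.5001108389611097
```

View pics/w1.png

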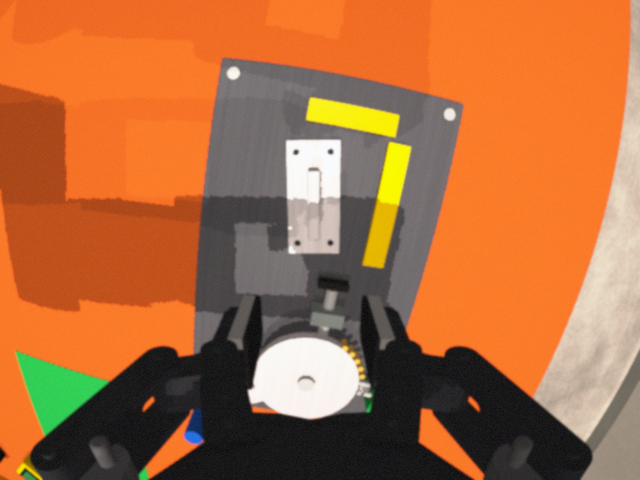

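Run:
```python
import cv2
a=cv2.imread("pics/w1.png")[50:280,200:480]; cv2.imwrite("pics/w1c.png",cv2.resize(a,None,fx=2.6,fy=2.6,interpolation=cv2.INTER_CUBIC))
```

```text
(no output)
```

View pics/w1c.png

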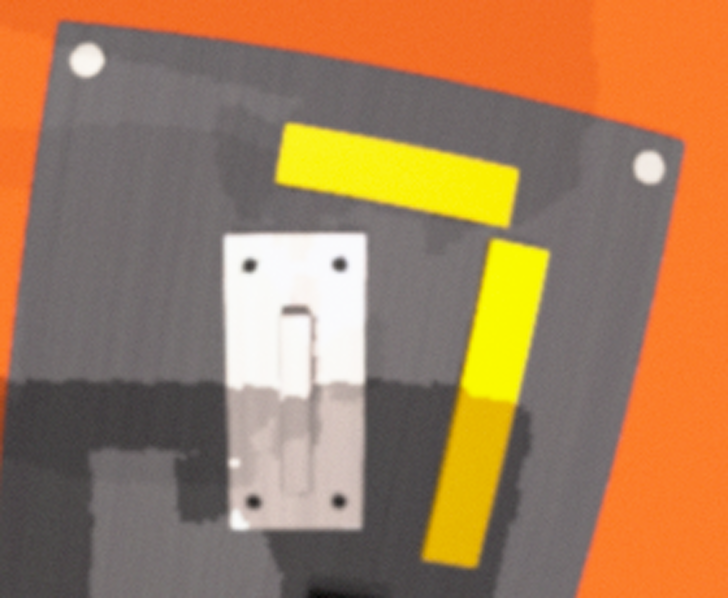

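Run:
```python
from h import *
s=r.sense()
s["eef_pos"]=np.array([578.143,36.257,234.816]);s["tcp_rot"]=np.array([-1.57178,0.00649,0.14068])
w=lambda *a:(np.array(a)/2.6+[200,50]-0.31)
Q=[(-120,200,12),(120,200,12),(-30,150,20),(55,150,20),(50,145,20),(50,20,20)]
q=w((58,21),(684,142),(275,183),(510,227),(493,239),(422,559))
b=least_squares(lambda p:(wproj(F(p,Q),s)-q).ravel(),[587,-35,-.03]);print(b.x,b.fun.reshape(-1,2).round(1))
p=b.x
def hb(u):
    c,t=np.cos(u[2]),np.sin(u[2]);return [(u[0]+c*x-t*y,u[1]+t*x+c*y,22) for x,y in[(-25,55),(25,55),(25,-55),(-25,-55)]]
k=w((224,234),(367,233),(362,528),(231,529))
c=least_squares(lambda u:(wproj(F(p,hb(u)),s)-k).ravel(),[0,70,0.]);print(c.x,c.fun.reshape(-1,2).round(1))
print("bracket",F(p,[*c.x[:2],0]),"yaw",p[2]+c.x[2],"home",F(p,[25,95,0]))
```

```text
[ 5.85298671e+02 -3.46230707e+01 -3.00752405e-02] [[-0.5 -0.5]
 [ 1.6 -0.6]
 [ 0.   0.2]
 [-0.8  0.6]
 [-0.4 -0. ]
 [ 0.2  0.4]]
[-10.2022063   79.43898109   0.17676617] [[ 0.3  0.1]
 [-0.3  0.3]
 [ 0.2 -0.1]
 [-0.1 -0.3]]
bracket [[577.48986427  45.08677359   0.        ]] yaw 0.14669093083000312 home [[613.14408206  59.58220018   0.        ]]
```

```bash
python3 -m crank '[[0,-0.4,0,0.06,3,0.9,0],[0,0,0,0,3.5,0,0],[0,0,0,0,3.5,0,0],[0,0,0,0,3.5,0,0],[0,0,0,0,3,0,0],[0,0,0,0,1.5,0,0],[0,0,0,0,0,0,0],[0,0,0,0,0,0,0],[0,0,0,0,0,0,0],[0,0,0,0,0,0,0]]' 30
python3 - <<'E'
from h import *
s=r.sense(); im=cams.grab_frame("wrist"); cv2.imwrite("pics/w2.png",im); print(s["clock"],s["eef_pos"],s["tcp_rot"],s["opening"])
E
```

```text
clock: 3.53
eef_pos: [581.6, 45.8, 52.8]
tcp_rot: [-1.573, -0.004, 0.156]
contact_force: [-0.3, -0.1, -0.4]
opening: 0.505
3.5333 [581.55592278  45.7855016   52.81619995] [-1.57258791 -0.00395054  0.15575249] 0.5048721281175778
```

View pics/w2.png

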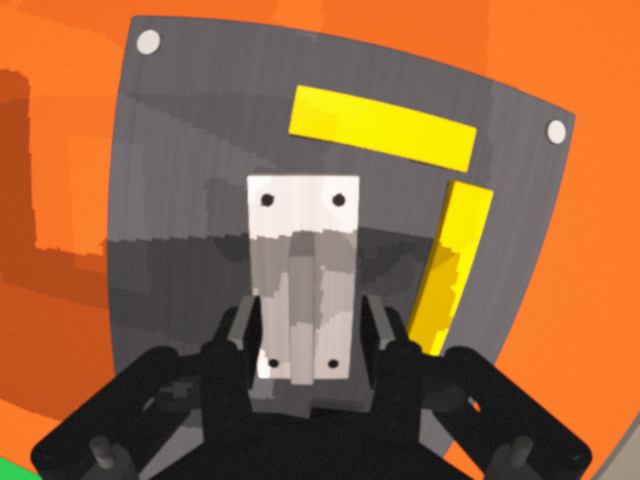

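```bash
python3 -m crank '[[0,0.5,0,-0.4,0.6,0,0],[0,0,0,0,0.6,0,0],[0,0,0,0,0,0,0],[0,0,0,0,0,0,-0.5],[0,0,0,0,0,0,-0.7],[0,0,0,0,0,0,-1],[0,0,0,0,0,0,-1],[0,0,0,0,0,0,-1],[0,0,0,0,0,0,-1],[0,0,0,0,0,0,-1]]' 25
```

```text
clock: 4.42
eef_pos: [580.0, 45.2, 44.1]
tcp_rot: [-1.573, -0.011, 0.146]
contact_force: [-0.3, -0.3, 0.2]
opening: 0.112
```

```bash
python3 -m crank '[[0,4,0,0,0,0,-1],[0,4,0,0,0,0,-1],[0,2,0,0,0,0,-1],[0,0,0,0.8,0,0.3,-1],[0,0,0,0.8,0,0.3,-1],[0,0,0,0.8,0,0.3,-1],[0,0,0,0.5,0,0.1,-1],[0,0,0,0,0,0,-1],[0,0,0,0,0,0,-1],[0,0,0,0,0,0,-1]]' 25
python3 - <<'E'
from h import *
s=r.sense(); im=cams.grab_frame("wrist"); cv2.imwrite("pics/w3.png",im); print(s["clock"],s["eef_pos"],s["tcp_rot"],s["opening"],s["contact_force"])
cv2.imwrite("pics/w3c.png",cv2.resize(im[60:400,220:560],None,fx=1.75,fy=1.75,interpolation=cv2.INTER_CUBIC))
E
```

```text
clock: 5.25
eef_pos: [612.0, 54.9, 44.1]
tcp_rot: [-1.572, -0.01, -0.032]
contact_force: [-0.7, -0.4, 3.4]
opening: 0.113
5.25 [611.97113514  54.86298924  44.06069768] [-1.5718246  -0.00999787 -0.03199696] 0.1132142443762464 [-0.70611354 -0.40965934  3.38766492]
```

View pics/w3c.png

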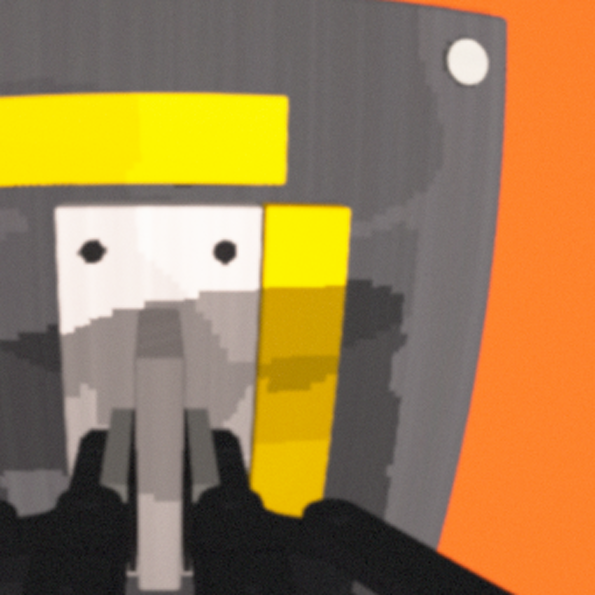

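```bash
python3 -m crank '[[0,0,0,0,0,0.15,-1],[0,0,0,0,0,0.15,-1],[0,0,0,0.05,0,0,-1],[0,0,0,0.05,0,0,-1],[0,0,0,0.05,0,0,-1],[0,0,0,0.05,0,0,-1],[0,0,0,0,0,0,-1],[0,0,0,0,0,0,-1],[0,0,0,0,0,0,-1],[0,0,0,0,0,0,-1]]' 25
```

```text
clock: 6.13
eef_pos: [612.3, 57.8, 44.0]
tcp_rot: [-1.572, -0.008, -0.032]
contact_force: [-1.3, 0.0, 0.3]
opening: 0.113
```

```bash
python3 -m crank '[[0,0,0,0.1,0,0,-1],[0,0,0,0.1,0,0,-1],[0,0,0,0.1,0,0,-1],[0,0,0,0,0,0.1,-1],[0,0,0,0,0,0.1,-1],[0,0,0,0,0,0.1,-1],[0,0,0,0,0,0.1,-1],[0,0,0,0,0,0,-1],[0,0,0,0,0,0,-1],[0,0,0,0,0,0,-1]]' 25
python3 - <<'E'
from h import *
s=r.sense(); im=cams.grab_frame("wrist"); cv2.imwrite("pics/w4.png",im); print(s["clock"],s["eef_pos"],s["tcp_rot"],s["opening"],s["contact_force"])
cv2.imwrite("pics/w4c.png",cv2.resize(im[60:260,220:440],None,fx=2.7,fy=2.7,interpolation=cv2.INTER_CUBIC))
E
```

```text
clock: 6.97
eef_pos: [613.2, 59.8, 44.0]
tcp_rot: [-1.575, -0.002, -0.032]
contact_force: [-2.6, -2.2, 2.7]
opening: 0.113
6.9667 [613.22797439  59.75903403  44.01403648] [-1.57516384 -0.00242669 -0.03188485] 0.11292943887804274 [-2.60870201 -2.1527608   2.72432658]
```

View pics/w4c.png

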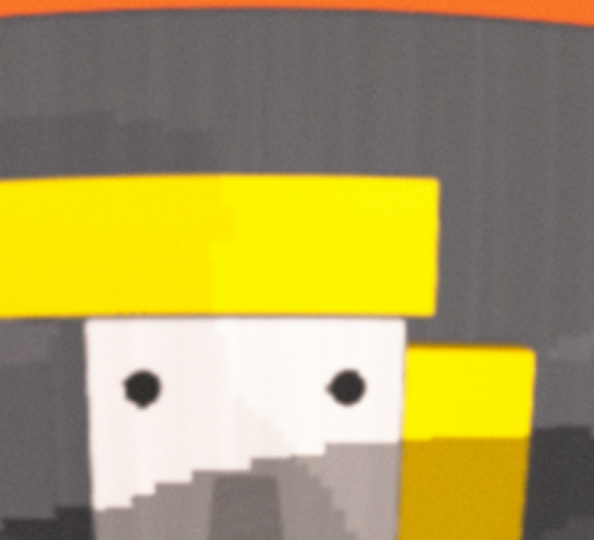

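```bash
python3 -m crank '[[0,0,0,0,0,0.15,-1],[0,0,0,0,0,0.15,-1],[0,0,0,0,0,0.15,-1],[0,0,0,0,0,0,-1],[0,0,0,0.15,0,0,-1],[0,0,0,0.15,0,0,-1],[0,0,0,0,0,0,-1],[0,0,0,0,0,0,-1],[0,0,0,0,0,0,-1],[0,0,0,0,0,0,-1]]' 25
python3 - <<'E'
from h import *
s=r.sense(); im=cams.grab_frame("wrist"); cv2.imwrite("pics/w5.png",im); print(s["clock"],s["eef_pos"],s["tcp_rot"],s["opening"],s["contact_force"])
cv2.imwrite("pics/w5c.png",cv2.resize(im[60:260,220:440],None,fx=2.7,fy=2.7,interpolation=cv2.INTER_CUBIC))
E
```

```text
clock: 7.85
eef_pos: [613.4, 59.9, 44.5]
tcp_rot: [-1.582, 0.004, -0.031]
contact_force: [-3.8, -2.7, 3.7]
opening: 0.114
7.85 [613.42606526  59.9300563   44.47862662] [-1.58160453  0.00422933 -0.03080474] 0.11424620850547969 [-3.83578372 -2.66724997  3.67651944]
```

View pics/w5c.png

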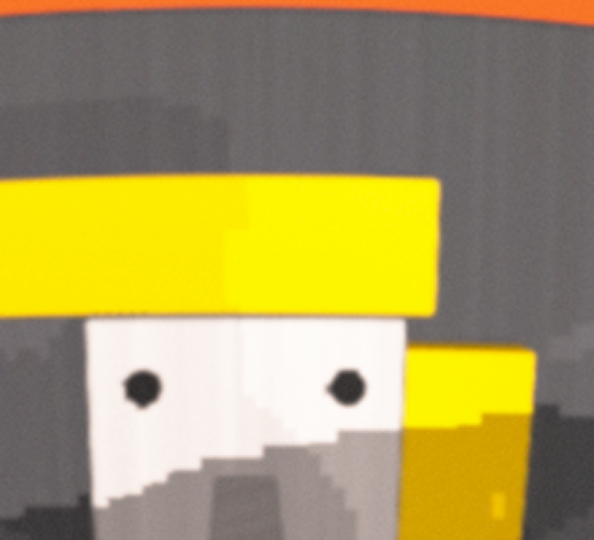

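```bash
python3 -m crank '[[0,0,0,-0.05,0,0,-1],[0,0,0,0,0,0,-0.6],[0,0,0,0,0,0,-0.4],[0,0,0,0,0,0,-0.3],[0,0,0,0,0,0,-0.3],[0,0,0,0,-0.5,0,-0.3],[0,0,0,0,-2.0,0,-0.3],[0,0,0,0,-3.5,0,-0.3],[0,0,0,0,-3.5,0,-0.2],[0,0,0,0,-3.5,0,-0.2]]' 25
python3 - <<'E'
from h import *
s=r.sense(); im=cams.grab_frame("wrist"); cv2.imwrite("pics/w6.png",im); print(s["clock"],s["eef_pos"],s["tcp_rot"],s["opening"],s["contact_force"])
cv2.imwrite("pics/w6c.png",cv2.resize(im[50:330,220:500],None,fx=2,fy=2,interpolation=cv2.INTER_CUBIC))
E
```

```text
clock: 8.73
eef_pos: [610.3, 62.3, 171.4]
tcp_rot: [-1.581, 0.014, -0.03]
contact_force: [1.8, -0.3, 0.1]
opening: 0.397
8.7333 [610.27419642  62.30296346 171.386472  ] [-1.58146116  0.01432746 -0.03025327] 0.39711363677165923 [ 1.80326402 -0.28991639  0.09056571]
```

View pics/w6c.png

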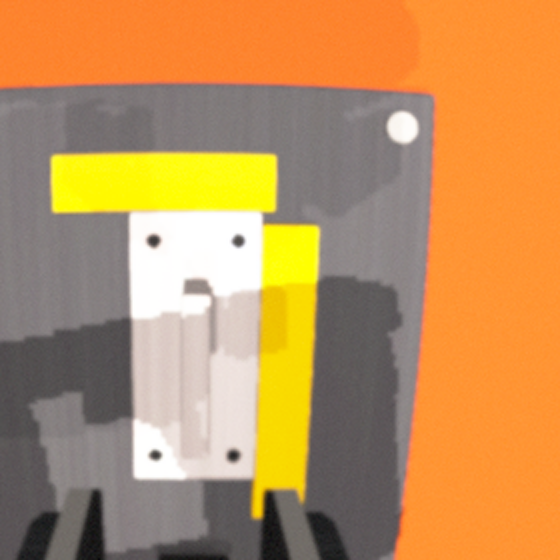

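```bash
python3 -m crank '[[0,0,0,-1.5,-1,-3.5,0.3],[0,0,0,-1.5,-1,-3.5,0.3],[0,0,0,-1.5,-1,-3.5,0.3],[0,0,0,-1.5,0,-3.5,0.3],[0,0,0,-1.5,0,-3.5,0.3],[0,0,0,-1.5,0,-3.5,0.3],[0,0,0,-1.5,0,-3.5,0.3],[0,0,0,-1.3,0,-3.0,0.3],[0,-6.5,0,0,0,0,0.3],[0,-6.9,0,0,0,0,0.3]]' 30
python3 -m crank '[[0,-6.9,0,0,0,0,0.3],[0,-6.9,0,0,0,0,0.3],[0,-6.9,0,0,0,0,0.3],[0,-6.9,0,0,0,0,0.3],[0,-6.9,0,0,0,0,0.3],[0,-6.9,0,0,0,0,0.3],[0,-6.9,0,0,0,0,0.3],[0,-6.9,0,0,0,0,0.3],[0,-6.9,0,0,0,0,0.3],[0,-6.9,0,0,0,0,0.3]]' 30
python3 -c "
from rig import r
s=r.sense();print(s['qpos'],s['eef_pos'],s['tcp_rot'])"
```

```text
clock: 9.62
eef_pos: [488.6, -218.5, 222.5]
tcp_rot: [-1.586, -0.015, 0.212]
contact_force: [0.7, -0.4, -0.5]
opening: 0.649
clock: 10.45
eef_pos: [488.5, -220.8, 225.6]
tcp_rot: [-1.596, 0.011, 1.463]
contact_force: [-0.3, -0.8, -0.1]
opening: 0.648
[-0.4255124   0.21868985  1.85963955 -0.00330952  1.0353958  -1.8867858 ] [ 488.4804764  -220.76940142  225.63254448] [-1.59638394  0.01140752  1.46277625]
```

```bash
python3 -m crank '[[0,-5.5,0,0,0,0,0.3],[0,-5.5,0,0,0,0,0.3],[1.3,0,-0.6,0,0,0,0.3],[0,0,0,0,0,0,0.3],[0,0,0,0,0,0,0.3],[0,0,0,0,0,0,0.3],[0,0,0,0,0,0,0.3],[0,0,0,0,0,0,0.3],[0,0,0,0,0,0,0.3],[0,0,0,0,0,0,0.3]]' 30
python3 - <<'E'
from h import *
s=r.sense(); im=cams.grab_frame("wrist"); cv2.imwrite("pics/w7.png",im); print(s["clock"],s["eef_pos"],s["tcp_rot"],s["opening"],s["contact_force"])
p=[585.3,-34.6,-.0301];a=np.pi+.55
print(wproj(F(p,[[15,-110,56],[15+130*np.cos(a),-110+130*np.sin(a),102]]),s))
E
```

```text
clock: 11.28
eef_pos: [488.8, -220.5, 227.2]
tcp_rot: [-1.575, 0.008, 1.671]
contact_force: [-0.5, -0.7, 0.9]
opening: 0.647
11.2833 [ 488.82750091 -220.46863329  227.24745998] [-1.5754016   0.00779027  1.67110064] 0.6472461803114479 [-0.45132749 -0.65937047  0.88379688]
[[380.22147845 335.55760207]
 [330.10063629 230.74482516]]
```

View pics/w7.png

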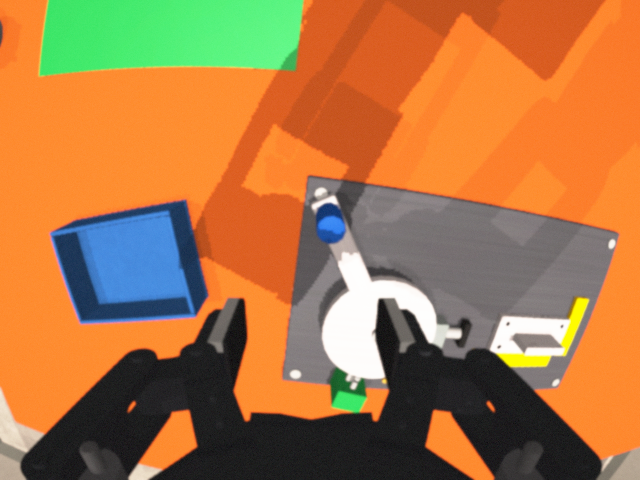

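Run:
```python
import cv2
im=cv2.imread("pics/w7.png")
cv2.imwrite("pics/w7c.png",cv2.resize(im[180:420,270:510],None,fx=2.5,fy=2.5,interpolation=cv2.INTER_CUBIC))
```

```text
(no output)
```

View pics/w7c.png

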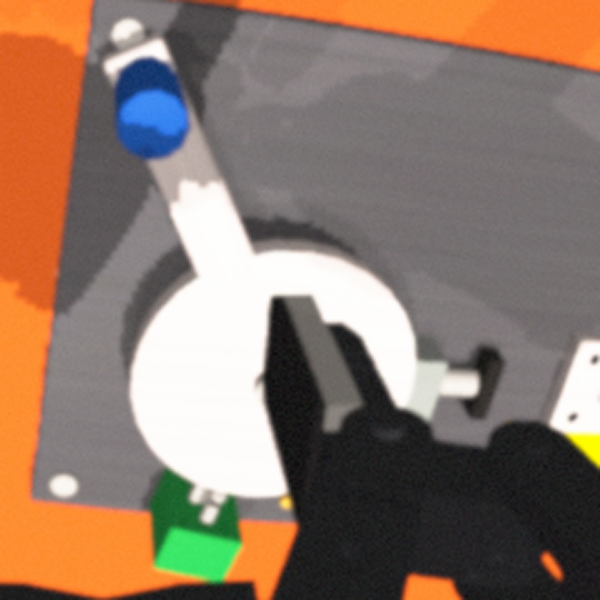

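Run:
```python
from h import *
s=r.sense()
p=[585.3,-34.6,-.0301]
def splane(n,px,z):
    px=np.atleast_2d(px).astype(float);c=CI[n];K=c["intrinsics"];V=c["view"]
    d=np.stack([(px[:,0]-K[0,2])/K[0,0],-(px[:,1]-K[1,2])/K[1,1],-np.ones(len(px))],1)@V[:3,:3]; o=-V[:3,:3].T@V[:3,3]
    return o+d*((z-o[2])/d[:,2])[:,None]
def rep(n,W):
    f=Finv(p,W)[:,:2]-[15,-110]; print(n); print(np.c_[np.linalg.norm(f,axis=1),np.arctan2(f[:,1],f[:,0])].round(3))
for z in(46,52): rep("wrist",wplane([(353.2,376),(384.8,381.2)],z,s))
sc=lambda *a:(np.array(a)/3.15+[215,190]-0.34); sd=lambda *a:(np.array(a)/4.5+[260,195]-0.39)
rep("scene",splane("scene",sc((247,355),(290,435),(335,343),(337,358),(335,370),(330,385),(323,397)),46))
rep("side",splane("side",sd((453,325),(558,325),(457,254),(476,256),(493,260),(511,268),(529,277)),46))
```

```text
wrist
[[61.704 -0.238]
 [67.645  0.322]]
wrist
[[57.555 -0.281]
 [62.465  0.314]]
scene
[[ 6.812  2.294]
 [61.512 -0.246]
 [63.063  1.059]
 [62.504  0.873]
 [61.143  0.724]
 [59.754  0.528]
 [58.476  0.357]]
side
[[10.826  0.945]
 [62.512 -0.255]
 [70.876  1.012]
 [71.485  0.856]
 [71.644  0.713]
 [70.498  0.545]
 [70.693  0.37 ]]
```

```bash
python3 -m crank '[[0,0,0,1.1,1,0.35,0.2],[0,0,0,0,3,0,0.2],[0,0,0,0,3,0,0.2],[0,0,0,0,2.5,0,0.2],[0,0,0,0,0,0,0.2],[0,0,0,0,0,0,0.2],[0,0,0,0,0,0,0.2],[0,0,0,0,0,0,0.2],[0,0,0,0,0,0,0.2],[0,0,0,0,0,0,0.2]]' 40
python3 - <<'E'
from h import *
s=r.sense(); im=cams.grab_frame("wrist"); cv2.imwrite("pics/w8.png",im); print(s["clock"],s["eef_pos"],s["tcp_rot"],s["opening"],s["contact_force"])
T=toolT(s);print(T[:3,:3].T@(np.array([484.2,-209.5,70])-s["eef_pos"]))
E
```

```text
clock: 12.17
eef_pos: [488.8, -212.1, 135.9]
tcp_rot: [-1.585, 0.013, 1.67]
contact_force: [0.7, -1.0, -0.1]
opening: 0.599
12.1667 [ 488.78999386 -212.08539701  135.85125718] [-1.58484835  0.01302854  1.67016113] 0.5994014509311653 [ 0.66508785 -0.95817057 -0.11242858]
[ 3.88564256 65.73914787  5.23513249]
```

View pics/w8.png

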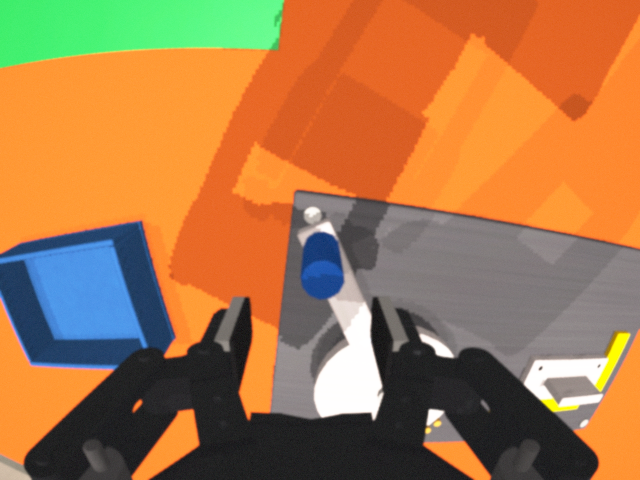

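```bash
python3 -m crank '[[0.8,0,-0.7,0.4,0.5,0.5,0.2],[0,0,0,0,2,0,0.2],[0,0,0,0,2,0.1,0.2],[0,0,0,0,1.8,0.1,0.2],[0,0,0,0,0,0,0.2],[0,0,0,0,0,0,0.2],[0,0,0,0,0,0,0.2],[0,0,0,0,0,0,0.2],[0,0,0,0,0,0,0.2],[0,0,0,0,0,0,0.2]]' 40
python3 - <<'E'
from h import *
s=r.sense(); im=cams.grab_frame("wrist"); cv2.imwrite("pics/w9.png",im); print(s["clock"],s["eef_pos"],s["tcp_rot"],s["opening"],s["contact_force"])
T=toolT(s);print(T[:3,:3].T@(np.array([484.2,-209.5,70])-s["eef_pos"]))
E
```

```text
clock: 13.05
eef_pos: [483.8, -209.5, 76.4]
tcp_rot: [-1.576, 0.002, 1.67]
contact_force: [0.2, -0.3, -0.2]
opening: 0.6
13.05 [ 483.80434139 -209.52098407   76.44998711] [-1.57555916  0.00187039  1.67000369] 0.6000655361254883 [ 0.22858239 -0.25944333 -0.20110067]
[-6.24299627e-03  6.45182199e+00 -3.65066797e-01]
```

View pics/w9.png

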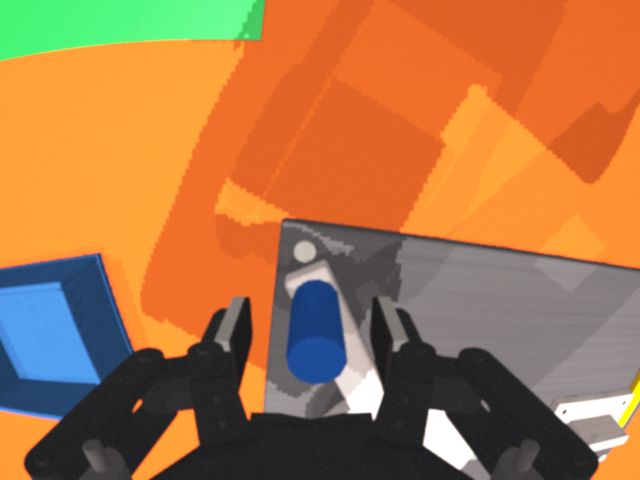

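```bash
python3 -m crank '[[0,0,0,0,0.5,0,0],[0,0,0,0,0,0,-0.2],[0,0,0,0,0,0,-0.4],[0,0,0,0,0,0,-0.6],[0,0,0,0,0,0,-1],[0,0,0,0,0,0,-1],[0,0,0,0,0,0,-1],[0,0,0,0,0,0,-1],[0,0,0,0,0,0,-1],[0,0,0,0,0,0,-1]]' 40
cat > ang.py <<'E'
from h import *
s=r.sense()
p=[585.3,-34.6,-.0301]
f=Finv(p,s["eef_pos"])[0,:2]-[15,-110]; th=np.arctan2(f[1],f[0])%(2*np.pi)
a=np.pi+.55-th; fx=-s["contact_force"]; yaw=p[2]
t=np.array([np.sin(th),-np.cos(th)]); tw=np.array([np.cos(yaw)*t[0]-np.sin(yaw)*t[1],np.sin(yaw)*t[0]+np.cos(yaw)*t[1],0])
rw=np.array([-tw[1],tw[0],0])
T=toolT(s)[:3,:3]
print("t %.2f lever %.3f rad rad.dist %.1f push %.1f radialF %.1f z %.1f yaw %.3f open %.3f | tangent in tool x,z: %s rot %s"%(s["clock"],a,np.linalg.norm(f),fx@tw,fx@rw,s["eef_pos"][2],s["tcp_rot"][2],s["opening"],(T.T@tw)[[0,2]].round(2),s["tcp_rot"][:2].round(3)))
E
python3 ang.py
```

```text
clock: 13.93
eef_pos: [484.5, -207.5, 72.7]
tcp_rot: [-1.577, -0.001, 1.667]
contact_force: [-1.4, 0.7, 0.6]
opening: 0.251
t 13.93 lever 0.013 rad rad.dist 128.7 push -1.3 radialF -0.8 z 72.7 yaw 1.667 open 0.251 | tangent in tool x,z: [0.92 0.4 ] rot [-1.577e+00 -1.000e-03]
```

```bash
python3 -m crank '[[0,0,0,0.3,0,0.13,-1],[0,0,0,0.3,0,0.12,-1],[0,0,0,0.3,0,0.11,-1],[0,0,0,0.3,0,0.1,-1],[0,0,0,0.3,0,0.09,-1],[0,0,0,0.3,0,0.09,-1],[0,0,0,0.3,0,0.08,-1],[0,0,0,0.3,0,0.08,-1],[0,0,0,0,0,0,-1],[0,0,0,0,0,0,-1]]' 40; python3 ang.py
```

```text
clock: 14.77
eef_pos: [476.1, -193.2, 72.7]
tcp_rot: [-1.583, 0.014, 1.664]
contact_force: [-0.3, -4.9, -2.9]
opening: 0.248
t 14.77 lever 0.140 rad rad.dist 130.1 push 4.4 radialF -2.1 z 72.7 yaw 1.664 open 0.248 | tangent in tool x,z: [0.96 0.28] rot [-1.583  0.014]
```

```bash
python3 -m crank '[[0,0,0,0.3,0,0.08,-1],[0,0,0,0.3,0,0.08,-1],[0,0,0,0.3,0,0.07,-1],[0,0,0,0.3,0,0.07,-1],[0,0,0,0.3,0,0.06,-1],[0,0,0,0.3,0,0.06,-1],[0,0,0,0.3,0,0.05,-1],[0,0,0,0.3,0,0.05,-1],[0,0,0,0,0,0,-1],[0,0,0,0,0,0,-1]]' 40; python3 ang.py
```

```text
clock: 15.6
eef_pos: [469.0, -176.7, 72.5]
tcp_rot: [-1.586, 0.023, 1.661]
contact_force: [1.5, -4.0, -1.8]
opening: 0.246
t 15.60 lever 0.277 rad rad.dist 131.9 push 4.3 radialF 0.5 z 72.5 yaw 1.661 open 0.246 | tangent in tool x,z: [0.99 0.15] rot [-1.586  0.023]
```

```bash
python3 -m crank '[[0.2,0,-0.3,0.2,0,0,-1],[0.2,0,-0.3,0.2,0,0,-1],[0.2,0,-0.3,0.2,0,0,-1],[0,0,-0.3,0.2,0,0,-1],[0,0,0,0.2,0,0,-1],[0,0,0,0.2,0,0.01,-1],[0,0,0,0.2,0,0.01,-1],[0,0,0,0,0,0,-1],[0,0,0,0,0,0,-1],[0,0,0,0,0,0,-1]]' 40; python3 ang.py
```

```text
clock: 16.43
eef_pos: [466.7, -170.0, 72.7]
tcp_rot: [-1.575, 0.012, 1.66]
contact_force: [0.4, -4.2, -1.1]
opening: 0.251
t 16.43 lever 0.330 rad rad.dist 132.7 push 4.2 radialF -0.4 z 72.7 yaw 1.660 open 0.251 | tangent in tool x,z: [0.99 0.1 ] rot [-1.575  0.012]
```

```bash
python3 -m crank '[[0,0,0,0.2,0,0.01,-1],[0,0,0,0.2,0,0.01,-1],[0,0,0,0.2,0,0.01,-1],[0,0,0,0.2,0,0.01,-1],[0,0,0,0.2,0,0,-1],[0,0,0,0,0,0,-1],[0,0,0,0,0,0,-1],[0,0,0,0,0,0,-1],[0,0,0,0,0,0,-1],[0,0,0,0,0,0,-1]]' 40; python3 ang.py
python3 -m crank '[[0,0,0,0.2,0,0.01,-1],[0,0,0,0.2,0,0,-1],[0,0,0,0.2,0,0,-1],[0,0,0,0.2,0,0,-1],[0,0,0,0.2,0,0,-1],[0,0,0,0,0,0,-1],[0,0,0,0,0,0,-1],[0,0,0,0,0,0,-1],[0,0,0,0,0,0,-1],[0,0,0,0,0,0,-1]]' 40; python3 ang.py
```

```text
clock: 17.27
eef_pos: [465.4, -165.3, 72.6]
tcp_rot: [-1.576, 0.019, 1.658]
contact_force: [1.0, -4.6, -0.3]
opening: 0.249
t 17.27 lever 0.367 rad rad.dist 133.2 push 4.7 radialF 0.3 z 72.6 yaw 1.658 open 0.249 | tangent in tool x,z: [1.   0.07] rot [-1.576  0.019]
clock: 18.1
eef_pos: [464.3, -160.9, 72.5]
tcp_rot: [-1.576, 0.026, 1.657]
contact_force: [0.4, -5.1, 0.2]
opening: 0.244
t 18.10 lever 0.400 rad rad.dist 133.6 push 5.1 radialF -0.2 z 72.5 yaw 1.657 open 0.244 | tangent in tool x,z: [1.   0.03] rot [-1.576  0.026]
```

```bash
python3 -m crank '[[0,0,-0.3,0.2,0,0,-1],[0,0,-0.3,0.2,0,0,-1],[0,0,-0.3,0.2,0,0,-1],[0,0,0,0.2,0,0,-1],[0,0,0,0.2,0,0,-1],[0,0,0,0.2,0,0,-1],[0,0,0,0,0,0,-1],[0,0,0,0,0,0,-1],[0,0,0,0,0,0,-1],[0,0,0,0,0,0,-1]]' 40; python3 ang.py
python3 -m crank '[[0,0,0,0.2,0,-0.01,-1],[0,0,0,0.2,0,-0.01,-1],[0,0,0,0.2,0,-0.01,-1],[0,0,0,0.2,0,-0.01,-1],[0,0,0,0.2,0,-0.01,-1],[0,0,0,0,0,0,-1],[0,0,0,0,0,0,-1],[0,0,0,0,0,0,-1],[0,0,0,0,0,0,-1],[0,0,0,0,0,0,-1]]' 40; python3 ang.py
```

```text
clock: 18.93
eef_pos: [463.6, -157.0, 72.6]
tcp_rot: [-1.577, 0.021, 1.656]
contact_force: [0.1, -6.5, -0.5]
opening: 0.243
t 18.93 lever 0.430 rad rad.dist 133.9 push 6.4 radialF -0.4 z 72.6 yaw 1.656 open 0.243 | tangent in tool x,z: [1. 0.] rot [-1.577  0.021]
clock: 19.77
eef_pos: [462.7, -151.5, 72.5]
tcp_rot: [-1.577, 0.027, 1.654]
contact_force: [0.1, -6.0, -0.3]
opening: 0.247
t 19.77 lever 0.472 rad rad.dist 134.4 push 6.0 radialF -0.2 z 72.5 yaw 1.654 open 0.247 | tangent in tool x,z: [ 1.   -0.03] rot [-1.577  0.027]
```

Run:
```python
from h import *
s=r.sense(); im=cams.grab_frame("wrist"); cv2.imwrite("pics/w10.png",im); print(s["clock"])
```

```text
19.7667
```

View pics/w10.png

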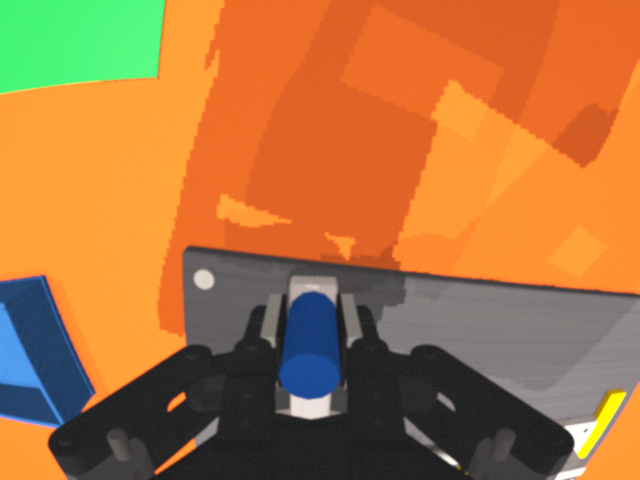

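Run:
```python
from h import *
s=r.sense()
W=wplane([(310,372)],102,s); print(W, toolT(s)[:3,:3].T@(W[0]-s["eef_pos"]))
p=[585.3,-34.6,-.0301]; f=Finv(p,W)[0,:2]-[15,-110]; print(np.linalg.norm(f),np.pi+.55-np.arctan2(f[1],f[0])%(2*np.pi))
```

```text
[[ 464.21624584 -152.45610012  102.        ]] [ -1.92658086 -29.50821642  -1.65020867]
132.97557022439565 0.4638114639369002
```

```bash
python3 -m crank '[[0,0,-0.3,0.2,0,-0.02,-1],[0,0,-0.3,0.2,0,-0.02,-1],[0,0,-0.3,0.2,0,-0.02,-1],[0,0,0,0.2,0,-0.02,-1],[0,0,0,0.2,0,-0.02,-1],[0,0,0,0.2,0,-0.02,-1],[0,0,0,0,0,0,-1],[0,0,0,0,0,0,-1],[0,0,0,0,0,0,-1],[0,0,0,0,0,0,-1]]' 40; python3 ang.py
python3 -m crank '[[0,0,0,0.2,0,-0.03,-1],[0,0,0,0.2,0,-0.03,-1],[0,0,0,0.2,0,-0.03,-1],[0,0,0,0.2,0,-0.03,-1],[0,0,0,0.2,0,-0.03,-1],[0,0,0,0,0,0,-1],[0,0,0,0,0,0,-1],[0,0,0,0,0,0,-1],[0,0,0,0,0,0,-1],[0,0,0,0,0,0,-1]]' 40; python3 ang.py
```

```text
clock: 20.65
eef_pos: [462.0, -143.2, 72.6]
tcp_rot: [-1.576, 0.015, 1.649]
contact_force: [-0.6, -5.5, -0.3]
opening: 0.245
t 20.65 lever 0.533 rad rad.dist 135.0 push 5.6 radialF -0.6 z 72.6 yaw 1.649 open 0.245 | tangent in tool x,z: [ 1.   -0.09] rot [-1.576  0.015]
clock: 21.48
eef_pos: [461.5, -137.9, 72.5]
tcp_rot: [-1.575, 0.022, 1.647]
contact_force: [-0.2, -4.7, 0.3]
opening: 0.248
t 21.48 lever 0.572 rad rad.dist 135.7 push 4.7 radialF 0.0 z 72.5 yaw 1.647 open 0.248 | tangent in tool x,z: [ 0.99 -0.13] rot [-1.575  0.022]
```

```bash
python3 -m crank '[[0,0,0,0.2,0,-0.06,-1],[0,0,0,0.2,0,-0.06,-1],[0,0,0,0.2,0,-0.06,-1],[0,0,0,0.2,0,-0.06,-1],[0,0,0,0,0,0,-1],[0,0,0,0,0,0,-1],[0,0,0,0,0,0,-1],[0,0,0,0,0,0,-1],[0,0,0,0,0,0,-1],[0,0,0,0,0,0,-1]]' 40; python3 ang.py
python3 -m crank '[[0,0,0,0.2,0,-0.06,-1],[0,0,0,0.2,0,-0.06,-1],[0,0,0,0.2,0,-0.06,-1],[0,0,0,0.2,0,-0.06,-1],[0,0,0,0,0,0,-1],[0,0,0,0,0,0,-1],[0,0,0,0,0,0,-1],[0,0,0,0,0,0,-1],[0,0,0,0,0,0,-1],[0,0,0,0,0,0,-1]]' 40; python3 ang.py
```

```text
clock: 22.32
eef_pos: [461.2, -136.0, 72.5]
tcp_rot: [-1.571, 0.03, 1.648]
contact_force: [1.2, -7.2, -0.7]
opening: 0.248
t 22.32 lever 0.586 rad rad.dist 136.0 push 7.1 radialF 1.7 z 72.5 yaw 1.648 open 0.248 | tangent in tool x,z: [ 0.99 -0.14] rot [-1.571  0.03 ]
clock: 23.15
eef_pos: [461.4, -134.1, 72.5]
tcp_rot: [-1.569, 0.036, 1.643]
contact_force: [-0.5, -7.1, -0.7]
opening: 0.247
t 23.15 lever 0.600 rad rad.dist 136.1 push 7.1 radialF 0.1 z 72.5 yaw 1.643 open 0.247 | tangent in tool x,z: [ 0.99 -0.15] rot [-1.569  0.036]
```

```bash
python3 -m crank '[[0,0,-0.4,0.25,0,-0.06,-1],[0,0,-0.4,0.25,0,-0.06,-1],[0,0,-0.4,0.25,0,-0.06,-1],[0,0,-0.4,0.25,0,-0.06,-1],[0,0,-0.4,0.2,0,-0.06,-1],[0,0,0,0,0,0,-1],[0,0,0,0,0,0,-1],[0,0,0,0,0,0,-1],[0,0,0,0,0,0,-1],[0,0,0,0,0,0,-1]]' 40; python3 ang.py
python3 -m crank '[[0,0,0,0.2,0,-0.06,-1],[0,0,0,0.2,0,-0.06,-1],[0,0,0,0.2,0,-0.06,-1],[0,0,0,0.2,0,-0.06,-1],[0,0,0,0.2,0,-0.06,-1],[0,0,0,0,0,0,-1],[0,0,0,0,0,0,-1],[0,0,0,0,0,0,-1],[0,0,0,0,0,0,-1],[0,0,0,0,0,0,-1]]' 40; python3 ang.py
```

```text
clock: 23.98
eef_pos: [461.4, -127.9, 72.6]
tcp_rot: [-1.566, 0.009, 1.643]
contact_force: [-0.5, -5.7, -0.5]
opening: 0.244
t 23.98 lever 0.646 rad rad.dist 136.6 push 5.7 radialF 0.2 z 72.6 yaw 1.643 open 0.244 | tangent in tool x,z: [ 0.98 -0.2 ] rot [-1.566  0.009]
clock: 24.82
eef_pos: [461.8, -121.8, 72.6]
tcp_rot: [-1.564, 0.015, 1.641]
contact_force: [0.2, -4.6, -0.4]
opening: 0.247
t 24.82 lever 0.690 rad rad.dist 137.1 push 4.5 radialF 1.0 z 72.6 yaw 1.641 open 0.247 | tangent in tool x,z: [ 0.97 -0.24] rot [-1.564  0.015]
```

Run:
```python
from h import *
s=r.sense(); im=cams.grab_frame("wrist"); cv2.imwrite("pics/w11.png",im); print(s["clock"])
im2=cams.grab_frame("scene"); cv2.imwrite("pics/s11.png",cv2.resize(im2[190:380,215:430],None,fx=3.15,fy=3.15,interpolation=cv2.INTER_CUBIC))
```

```text
24.8167
```

View pics/w11.png

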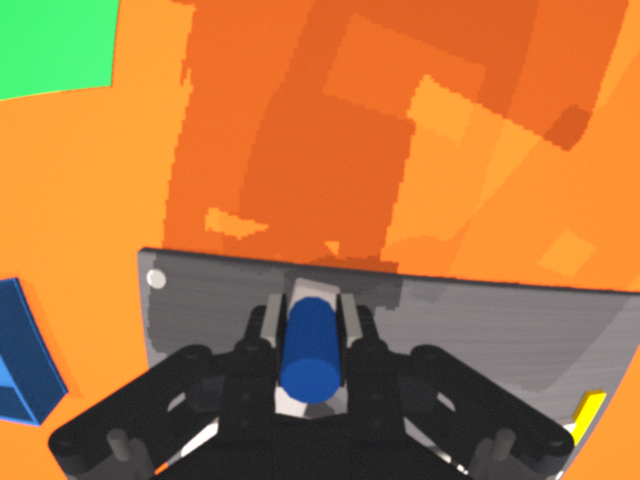

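View pics/s11.png

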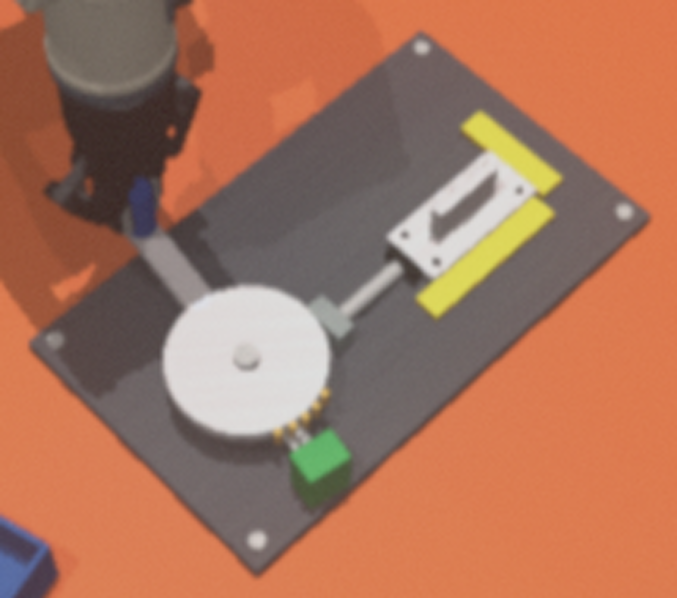

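Run:
```python
import cv2
im=cv2.imread("pics/s11.png")  # upscaled
c=im[360:500,230:370]; cv2.imwrite("pics/s11c.png",cv2.resize(c,None,fx=4,fy=4,interpolation=cv2.INTER_CUBIC))
```

```text
(no output)
```

View pics/s11c.png

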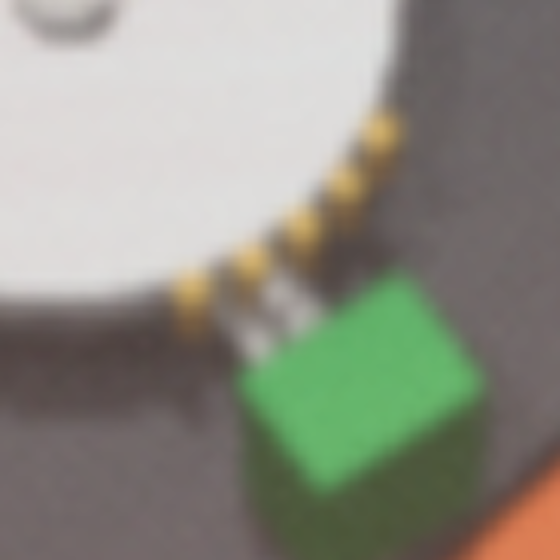

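Run:
```python
from h import *
p=[585.3,-34.6,-.0301]
def splane(n,px,z):
    px=np.atleast_2d(px).astype(float);c=CI[n];K=c["intrinsics"];V=c["view"]
    d=np.stack([(px[:,0]-K[0,2])/K[0,0],-(px[:,1]-K[1,2])/K[1,1],-np.ones(len(px))],1)@V[:3,:3]; o=-V[:3,:3].T@V[:3,3]
    return o+d*((z-o[2])/d[:,2])[:,None]
a=np.array([(192,300),(250,265),(302,230),(345,190),(382,135),(225,310),(270,278),(262,355),(318,310)])/4.+[230,360]
px=a/3.15+[215,190]-.34
# refine disc centre: use handle-free centre cap at z~58
for z in(44,48):
    f=Finv(p,splane("scene",px,z))[:,:2]-[15,-110]; print(np.c_[np.linalg.norm(f,axis=1),np.arctan2(f[:,1],f[:,0])].round(3))
s=r.sense(); W=wplane([(310,380)],102,s);f=Finv(p,W)[0,:2]-[15,-110];print(W,np.linalg.norm(f),np.pi+.55-np.arctan2(f[1],f[0])%(2*np.pi))
```

```text
[[ 5.7025e+01 -3.6100e-01]
 [ 5.6138e+01 -1.5600e-01]
 [ 5.6902e+01  3.5000e-02]
 [ 5.7892e+01  2.1500e-01]
 [ 5.8650e+01  4.2200e-01]
 [ 6.1074e+01 -2.8900e-01]
 [ 6.0062e+01 -1.3300e-01]
 [ 7.1280e+01 -2.6400e-01]
 [ 6.9667e+01 -9.0000e-02]]
[[ 5.8795e+01 -3.7200e-01]
 [ 5.7746e+01 -1.7400e-01]
 [ 5.8286e+01  1.2000e-02]
 [ 5.9013e+01  1.8800e-01]
 [ 5.9419e+01  3.9100e-01]
 [ 6.2781e+01 -3.0200e-01]
 [ 6.1633e+01 -1.5000e-01]
 [ 7.2932e+01 -2.7600e-01]
 [ 7.1157e+01 -1.0600e-01]]
[[ 467.50157915 -122.8825998   102.        ]] 131.35681346162346 0.6890948154033505
```

```bash
python3 -m crank '[[0,0,0,0.2,0,-0.08,-1],[0,0,0,0.2,0,-0.08,-1],[0,0,0,0.2,0,-0.08,-1],[0,0,0,0.2,0,-0.08,-1],[0,0,0,0,0,0,-1],[0,0,0,0,0,0,-1],[0,0,0,0,0,0,-1],[0,0,0,0,0,0,-1],[0,0,0,0,0,0,-1],[0,0,0,0,0,0,-1]]' 40; python3 ang.py
python3 -m crank '[[0,0,-0.3,0.2,0,-0.08,-1],[0,0,-0.3,0.2,0,-0.08,-1],[0,0,-0.3,0.2,0,-0.08,-1],[0,0,0,0.15,0,-0.08,-1],[0,0,0,0,0,0,-1],[0,0,0,0,0,0,-1],[0,0,0,0,0,0,-1],[0,0,0,0,0,0,-1],[0,0,0,0,0,0,-1],[0,0,0,0,0,0,-1]]' 40; python3 ang.py
python3 -m crank '[[0,0,0,0.2,0,-0.08,-1],[0,0,0,0.2,0,-0.08,-1],[0,0,0,0.2,0,-0.08,-1],[0,0,0,0.15,0,-0.08,-1],[0,0,0,0,0,0,-1],[0,0,0,0,0,0,-1],[0,0,0,0,0,0,-1],[0,0,0,0,0,0,-1],[0,0,0,0,0,0,-1],[0,0,0,0,0,0,-1]]' 40; python3 ang.py
```

```text
clock: 25.75
eef_pos: [462.5, -116.0, 72.6]
tcp_rot: [-1.561, 0.017, 1.638]
contact_force: [0.1, -4.3, -1.1]
opening: 0.248
t 25.75 lever 0.732 rad rad.dist 137.6 push 4.2 radialF 1.0 z 72.6 yaw 1.638 open 0.248 | tangent in tool x,z: [ 0.96 -0.28] rot [-1.561  0.017]
clock: 26.58
eef_pos: [462.4, -115.4, 72.7]
tcp_rot: [-1.557, 0.012, 1.641]
contact_force: [-1.0, -4.5, -0.7]
opening: 0.248
t 26.58 lever 0.736 rad rad.dist 137.8 push 4.6 radialF 0.0 z 72.7 yaw 1.641 open 0.248 | tangent in tool x,z: [ 0.96 -0.28] rot [-1.557  0.012]
clock: 27.42
eef_pos: [462.3, -114.6, 72.7]
tcp_rot: [-1.551, 0.022, 1.643]
contact_force: [-0.2, -6.8, -0.1]
opening: 0.249
t 27.42 lever 0.742 rad rad.dist 138.1 push 6.6 radialF 1.3 z 72.7 yaw 1.643 open 0.249 | tangent in tool x,z: [ 0.96 -0.29] rot [-1.551  0.022]
```

```bash
python3 -m crank '[[0,0,0,0.15,0,0,-1],[0,0,0,0.15,0,-0.3,-1],[0,0,0,0.15,0,-0.3,-1],[-0.4,0,0,0.1,0,-0.3,-1],[-0.4,0,0,0.1,0,-0.3,-1],[-0.4,0,0,0.1,0,-0.2,-1],[0,0,0,0.1,0,0,-1],[0,0,0,0,0,0,-1],[0,0,0,0,0,0,-1],[0,0,0,0,0,0,-1]]' 20; python3 ang.py
```

```text
clock: 28.25
eef_pos: [462.8, -111.1, 72.5]
tcp_rot: [-1.548, 0.027, 1.644]
contact_force: [-0.2, -8.4, -0.1]
opening: 0.247
t 28.25 lever 0.767 rad rad.dist 138.4 push 8.2 radialF 1.9 z 72.5 yaw 1.644 open 0.247 | tangent in tool x,z: [ 0.95 -0.31] rot [-1.548  0.027]
```

```bash
python3 -m crank '[[0,0,0,0.1,0,0,-0.4],[0,0,0,0.1,0,0,-0.33],[0,0,-0.5,0.1,0,-0.2,-0.33],[-0.5,0,-0.5,0.1,0,-0.2,-0.33],[-0.5,2,-0.5,0.1,0,-0.2,-0.33],[0,3,0,0.1,0,-0.1,-0.33],[0,3,0,0.1,0,0,-0.33],[0,3,0,0.1,0,0,-0.33],[0,3,0,0.1,0,0,-0.33],[0,0,0,0,0,0,-0.33]]' 30; python3 ang.py
python3 - <<'E'
from h import *
s=r.sense(); im=cams.grab_frame("wrist"); cv2.imwrite("pics/w12.png",im); print(s["clock"])
im2=cams.grab_frame("scene"); cv2.imwrite("pics/s12.png",cv2.resize(im2[290:345,280:335],None,fx=10,fy=10,interpolation=cv2.INTER_CUBIC))
E
```

```text
clock: 29.08
eef_pos: [468.4, -109.7, 71.5]
tcp_rot: [-1.567, 0.015, 1.396]
contact_force: [-2.9, -7.9, -1.7]
opening: 0.336
t 29.08 lever 0.788 rad rad.dist 133.4 push 8.4 radialF -0.7 z 71.5 yaw 1.396 open 0.336 | tangent in tool x,z: [ 1.   -0.09] rot [-1.567  0.015]
29.0833
```

View pics/w12.png

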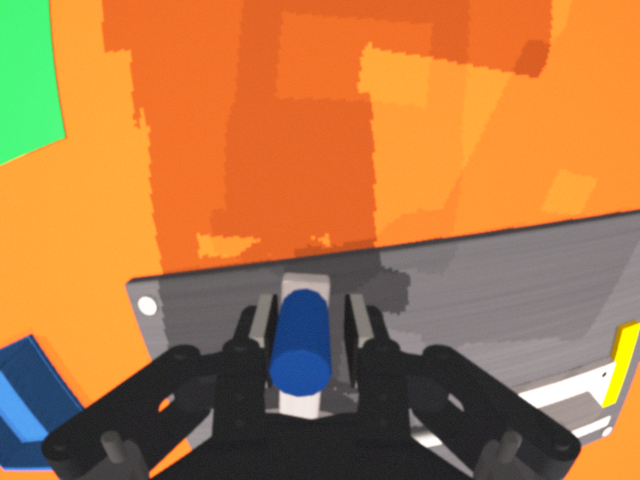

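View pics/s12.png

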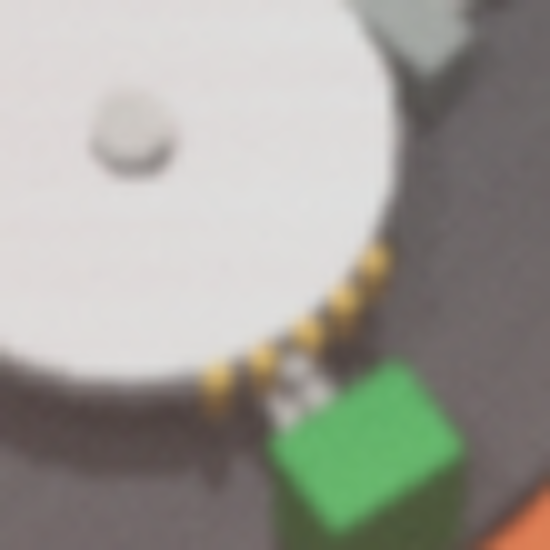

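```bash
sed -i 's/^f=Finv.*$/off=max(0,s["opening"]*88.5\/2-11); H=s["eef_pos"]-off*toolT(s)[:3,0]\nf=Finv(p,H)[0,:2]-[15,-110]; th=np.arctan2(f[1],f[0])%(2*np.pi)/' ang.py; python3 ang.py
python3 -m crank '[[0,0,0,0.2,0,-0.03,-0.33],[0,0,0,0.2,0,-0.03,-0.33],[0,0,0,0.2,0,-0.03,-0.33],[0,0,0,0.2,0,-0.03,-0.33],[0,0,0,0,0,0,-0.33],[0,0,0,0,0,0,-0.33],[0,0,0,0,0,0,-0.33],[0,0,0,0,0,0,-0.33],[0,0,0,0,0,0,-0.33],[0,0,0,0,0,0,-0.33]]' 30; python3 ang.py
python3 -m crank '[[0,0,0,0.2,0,-0.03,-0.33],[0,0,0,0.2,0,-0.03,-0.33],[0,0,0,0.2,0,-0.03,-0.33],[0,0,0,0.2,0,-0.03,-0.33],[0,0,0,0,0,0,-0.33],[0,0,0,0,0,0,-0.33],[0,0,0,0,0,0,-0.33],[0,0,0,0,0,0,-0.33],[0,0,0,0,0,0,-0.33],[0,0,0,0,0,0,-0.33]]' 30; python3 ang.py
```

```text
t 29.18 lever 0.760 rad rad.dist 133.1 push 9.3 radialF 1.0 z 71.5 yaw 1.399 open 0.333 | tangent in tool x,z: [ 1.   -0.07] rot [-1.567  0.015]
clock: 30.02
eef_pos: [468.0, -110.1, 71.2]
tcp_rot: [-1.564, 0.029, 1.41]
contact_force: [0.2, -9.5, -1.0]
opening: 0.336
t 30.02 lever 0.756 rad rad.dist 133.3 push 9.2 radialF 2.4 z 71.2 yaw 1.410 open 0.336 | tangent in tool x,z: [ 1.   -0.07] rot [-1.564  0.029]
clock: 30.85
eef_pos: [467.7, -110.5, 71.0]
tcp_rot: [-1.561, 0.044, 1.42]
contact_force: [-0.4, -8.0, -0.9]
opening: 0.333
t 30.85 lever 0.753 rad rad.dist 133.4 push 7.9 radialF 1.4 z 71.0 yaw 1.420 open 0.333 | tangent in tool x,z: [ 1.   -0.08] rot [-1.561  0.044]
```

```bash
python3 -m crank '[[0,0.2,-0.5,0.25,0,-0.03,-0.33],[0,0.2,-0.5,0.25,0,-0.03,-0.33],[0,0.2,-0.5,0.25,0,-0.03,-0.33],[0,0.2,-0.5,0.25,0,-0.03,-0.33],[0,0.2,-0.3,0.25,0,-0.03,-0.33],[0,0.1,-0.2,0.2,0,0,-0.33],[0,0.1,-0.2,0.1,0,0,-0.33],[0,0.1,-0.2,0.1,0,0,-0.33],[0,0.1,-0.2,0.1,0,0,-0.33],[0,0.1,-0.2,0.1,0,0,-0.33]]' 30; python3 ang.py
```

```text
clock: 31.68
eef_pos: [469.8, -100.0, 71.6]
tcp_rot: [-1.56, -0.001, 1.403]
contact_force: [-0.1, -9.5, -0.4]
opening: 0.337
t 31.68 lever 0.831 rad rad.dist 134.3 push 9.1 radialF 2.8 z 71.6 yaw 1.403 open 0.337 | tangent in tool x,z: [ 0.99 -0.14] rot [-1.56e+00 -1.00e-03]
```

```bash
python3 -m crank '[[0,0.1,-0.2,0.2,0,-0.04,-0.33],[0,0.1,-0.2,0.2,0,-0.04,-0.33],[0,0.1,-0.2,0.2,0,-0.04,-0.33],[0,0.1,-0.2,0.1,0,-0.02,-0.33],[0,0.1,-0.2,0.1,0,0,-0.33],[0,0.1,-0.1,0.1,0,0,-0.33],[0,0.1,-0.1,0.1,0,0,-0.33],[0,0.1,-0.1,0.1,0,0,-0.33],[0,0.1,-0.1,0.1,0,0,-0.33],[0,0.1,-0.1,0.1,0,0,-0.33]]' 30; python3 ang.py
```

```text
clock: 32.52
eef_pos: [471.7, -92.9, 71.9]
tcp_rot: [-1.559, -0.017, 1.394]
contact_force: [-0.9, -7.1, -0.4]
opening: 0.333
t 32.52 lever 0.887 rad rad.dist 134.9 push 6.9 radialF 1.7 z 71.9 yaw 1.394 open 0.333 | tangent in tool x,z: [ 0.98 -0.19] rot [-1.559 -0.017]
```

```bash
python3 -m crank '[[0,0.1,0,0.15,0,-0.04,-0.33],[0,0.1,0,0.1,0,-0.04,-0.33],[0,0.1,0,0.1,0,-0.02,-0.33],[0,0.1,0,0.1,0,-0.02,-0.33],[0,0,0,0.1,0,0,-0.33],[0,0,0,0.1,0,0,-0.33],[0,0,0,0.1,0,0,-0.33],[0,0,0,0.1,0,0,-0.33],[0,0,0,0.1,0,0,-0.33],[0,0,0,0.1,0,0,-0.33]]' 30; python3 ang.py
python3 - <<'E'
from h import *
im=cams.grab_frame("wrist"); cv2.imwrite("pics/w13.png",im)
im2=cams.grab_frame("scene"); cv2.imwrite("pics/s13f.png",im2);cv2.imwrite("pics/s13.png",cv2.resize(im2[290:345,280:335],None,fx=10,fy=10,interpolation=cv2.INTER_CUBIC))
E
python3 ang.py
```

```text
clock: 33.35
eef_pos: [473.1, -88.5, 71.7]
tcp_rot: [-1.559, -0.005, 1.397]
contact_force: [-2.0, -12.5, -0.3]
opening: 0.338
t 33.35 lever 0.920 rad rad.dist 135.2 push 12.3 radialF 3.0 z 71.7 yaw 1.397 open 0.338 | tangent in tool x,z: [ 0.97 -0.22] rot [-1.559 -0.005]
t 33.45 lever 0.921 rad rad.dist 135.3 push 11.4 radialF 3.6 z 71.8 yaw 1.397 open 0.336 | tangent in tool x,z: [ 0.97 -0.22] rot [-1.559 -0.005]
```

View pics/s13.png

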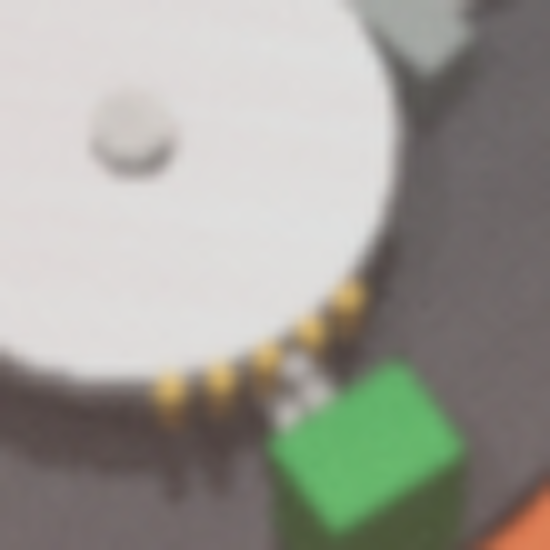

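View pics/w13.png

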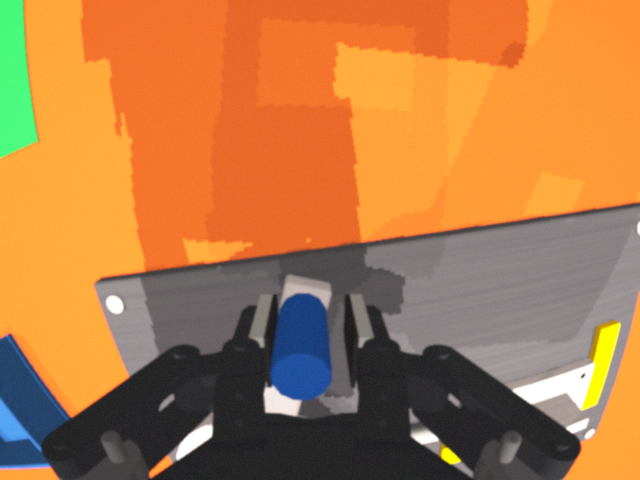

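```bash
python3 -m crank '[[0,0,0,0.13,0,-0.02,-0.33],[0,0,0,0.13,0,-0.02,-0.33],[0,0,0,0.13,0,-0.02,-0.33],[0,0,0,0.13,0,0,-0.33],[0,0,0,0.13,0,0,-0.33],[0,0,0,0.13,0,0,-0.33],[0,0,0,0.13,0,0,-0.33],[0,0,0,0.13,0,0,-0.33],[0,0,0,0.13,0,0,-0.33],[0,0,0,0.13,0,0,-0.33]]' 30; python3 ang.py
```

```text
clock: 34.28
eef_pos: [472.9, -88.5, 71.4]
tcp_rot: [-1.557, 0.017, 1.411]
contact_force: [-2.0, -14.7, 0.0]
opening: 0.337
t 34.28 lever 0.919 rad rad.dist 135.4 push 14.3 radialF 3.9 z 71.4 yaw 1.411 open 0.337 | tangent in tool x,z: [ 0.97 -0.24] rot [-1.557  0.017]
```

```bash
python3 -m crank '[[0,0.1,-0.2,0.08,0,0,-0.33],[0,0.1,-0.2,0.08,0,0,-0.33],[0,0.1,-0.2,0.08,0,0,-0.33],[0,0.1,-0.1,0.08,0,0,-0.33],[0,0,-0.1,0.08,0,0,-0.33],[0,0,-0.1,0.08,0,0,-0.33],[0,0,-0.1,0.08,0,0,-0.33],[0,0,-0.1,0.08,0,0,-0.33],[0,0,-0.1,0.08,0,0,-0.33],[0,0,-0.1,0.08,0,0,-0.33]]' 30; python3 ang.py
python3 - <<'E'
from h import *
for n in("scene","side","scene"):
    im=cams.grab_frame(n); cv2.imwrite(f"pics/{n}14.png",im)
cv2.imwrite("pics/s14.png",cv2.resize(cv2.imread("pics/scene14.png")[200:345,260:405],None,fx=4,fy=4,interpolation=cv2.INTER_CUBIC))
cv2.imwrite("pics/d14.png",cv2.resize(cv2.imread("pics/side14.png")[195:325,260:420],None,fx=4.5,fy=4.5,interpolation=cv2.INTER_CUBIC))
E
python3 ang.py
```

```text
clock: 35.12
eef_pos: [472.7, -88.9, 71.5]
tcp_rot: [-1.558, 0.008, 1.413]
contact_force: [-1.0, -11.8, 0.2]
opening: 0.334
t 35.12 lever 0.917 rad rad.dist 135.4 push 11.3 radialF 3.6 z 71.5 yaw 1.413 open 0.334 | tangent in tool x,z: [ 0.97 -0.24] rot [-1.558  0.008]
t 35.27 lever 0.917 rad rad.dist 135.3 push 9.8 radialF 2.1 z 71.5 yaw 1.413 open 0.336 | tangent in tool x,z: [ 0.97 -0.24] rot [-1.558  0.008]
```

View pics/s14.png

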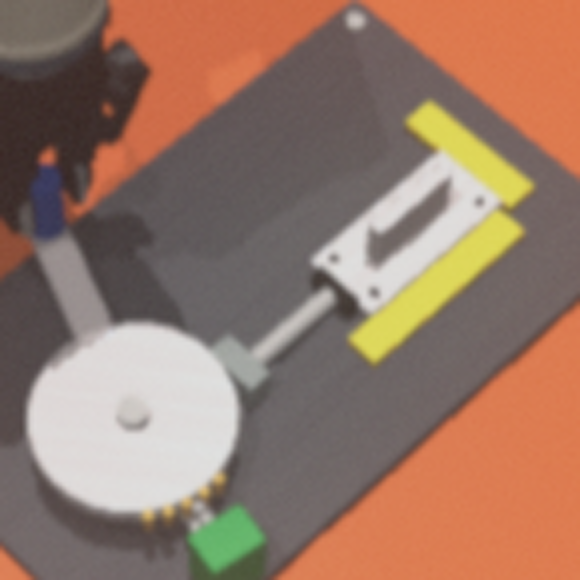

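View pics/d14.png

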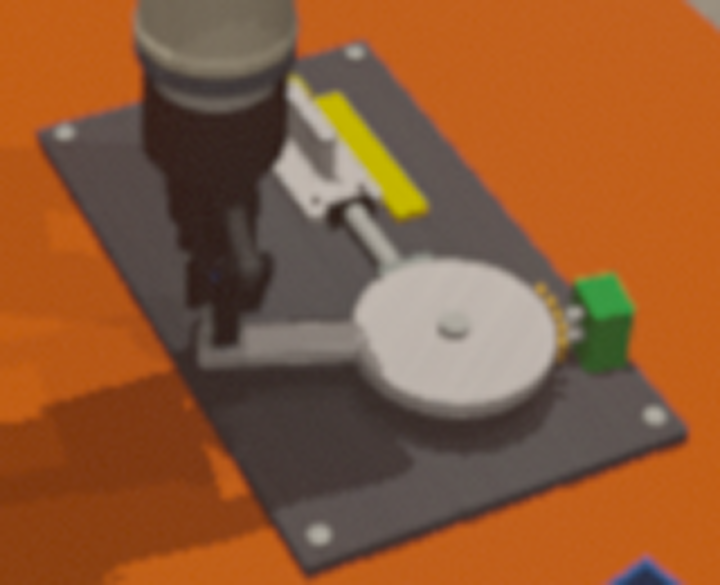

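Run:
```python
from h import *
p=[585.3,-34.6,-.0301]
cv2.imwrite("pics/s14z.png",cv2.resize(cv2.imread("pics/scene14.png")[220:300,325:405],None,fx=7.4,fy=7.4,interpolation=cv2.INTER_CUBIC))
Q=[(0,150,22),(50,150,22),(50,40,22),(0,40,22),(-30,150,20),(55,150,20),(50,145,20),(50,20,20)]
print(((proj("scene",F(p,Q))-[325,220]+.43)*7.4).round(0))
```

```text
[[334. 131.]
 [449. 226.]
 [206. 437.]
 [ 90. 337.]
 [266.  79.]
 [460. 239.]
 [438. 239.]
 [160. 481.]]
```

View pics/s14z.png

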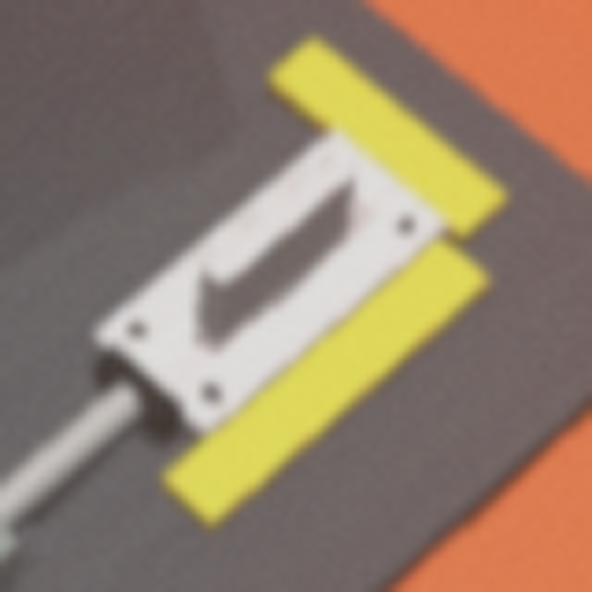

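```bash
python3 -m crank '[[0,0.1,-0.1,0.11,0,0,-0.33],[0,0.1,-0.1,0.11,0,0,-0.33],[0,0.1,-0.1,0.11,0,0,-0.33],[0,0,-0.1,0.11,0,0,-0.33],[0,0,-0.1,0.11,0,0,-0.33],[0,0,-0.1,0.1,0,0,-0.33],[0,0,-0.1,0.1,0,0,-0.33],[0,0,-0.1,0.1,0,0,-0.33],[0,0,-0.1,0.1,0,0,-0.33],[0,0,-0.1,0.1,0,0,-0.33]]' 30; python3 ang.py
python3 - <<'E'
from h import *
for i in range(6): im=cams.grab_frame("scene")
cv2.imwrite("pics/s15.png",cv2.resize(im[290:345,280:335],None,fx=10,fy=10,interpolation=cv2.INTER_CUBIC))
E
python3 ang.py
```

```text
clock: 36.1
eef_pos: [472.7, -88.7, 71.5]
tcp_rot: [-1.558, 0.008, 1.419]
contact_force: [-1.0, -11.0, -0.1]
opening: 0.335
t 36.10 lever 0.918 rad rad.dist 135.4 push 10.5 radialF 3.4 z 71.5 yaw 1.419 open 0.335 | tangent in tool x,z: [ 0.97 -0.24] rot [-1.558  0.008]
t 36.40 lever 0.918 rad rad.dist 135.4 push 11.3 radialF 3.6 z 71.6 yaw 1.419 open 0.337 | tangent in tool x,z: [ 0.97 -0.24] rot [-1.558  0.008]
```

View pics/s15.png

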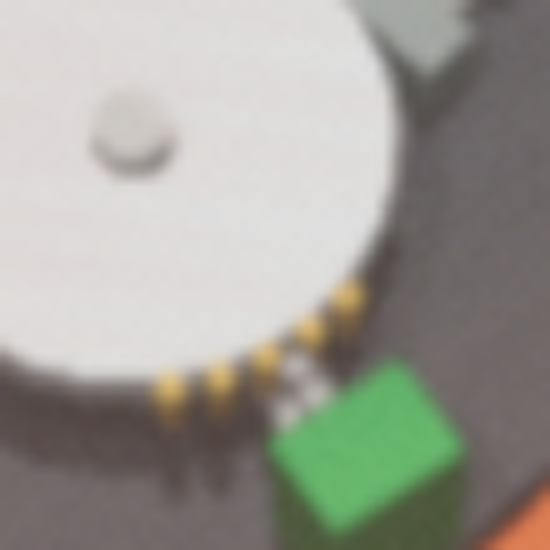

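```bash
python3 -c "
from rig import order
print(order.sign_off())"; python3 ang.py
```

```text
the job is handed in; nothing more can be done
None
the job is handed in; nothing more can be done
```

I slid the bracket home against both yellow stops, then pushed the lever to the third notch and handed the job in at 36.4 s with the fingers still pushing on the handle. No verdict came back, so what follows is from my own last checks.

- **Bracket:** in the last overview picture it sits flush against both stops. Its visible corners are within about 0.5 pixel of where home should be.
- **Lever:** the push at the handle jumped up three times, at about 0.58, 0.74 and 0.92 rad. At the third, raising the push from about 11 to 14 N did not move the lever, so I took that as the notch. The final reading was 0.918 rad with 10.5 to 11.3 N, steady over the last 0.3 s, and the picture shows the pawl between the third and fourth pins.
- **Foot:** it is in contact with the bracket's end in the pictures. I could not measure its force directly; I only inferred it from the lever angle.
- **Other items:** I stayed clear of the screwdriver, spray can and blue bin, but did not measure their positions afterwards.

**Checks that disagreed:**
- My picture estimate put the third notch 0.03 to 0.06 rad further on than the force jumps did. The limit is about 0.058 rad, and I went with the force.
- The jumps came about 0.17 rad apart instead of 0.18.
- The handle's measured radius grew from 129 mm to 135 mm (nominal 130 mm), partly because my pivot position was off and partly because the handle slipped in the pads. At about 0.77 rad I opened the fingers slightly and from then on pushed with the rear finger only.

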